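# Reset the tea table: tins out of the rack, cups on the draining pegs

## Robot

A 6-joint arm with a two-finger parallel gripper is mounted at the origin on the work surface. World frame = base frame: x ahead of the robot, y to its left, z up, the work surface at z = 0. Lengths are in m, angles in rad, forces in N, time in s.
With the tool pointing down it reaches from about 0.3 to 0.775 m from the base axis. Payload 14.6 kg.
Tool frame: the origin (TCP) lies midway between the tips of the shut fingers; the grasp point (between the pads) lies env.grasp_offset behind it (env.grasp_offset is the distance from the TCP to the grasp point, in m); z points along the fingers, y is the line along which they close (so a half turn about z gives the same grasp; the last joint's range is limited). The gripper opens to 85 mm and grips with 20 to 120 N. Pads are 22 mm wide; open, the fingers measure 114 mm over their backs; the gripper's body (76 mm by 85 mm) begins 54 mm behind the grasp point. The pads swing forward as they close: fully open they stand 13 mm farther back than shut.
Start: joints at [1.046, 0.3, 1.521, -0, 1.321, -0.067], TCP at [0.243, 0.493, 0.231] pointing down, gripper open.
Joint ranges: [-3.03, 3.03], [-0.79, 2.21], [0.23, 2.52], [-1.04, 4.18], [0, 3.07], [-2.55, 2.55]. Speed limits (rad/s): [2.22, 2.22, 2.57, 3.14, 3.14, 3.14].

## Interface

Orientations are given as a rotation vector (axis times angle).
In Python, from plant import env, imaging gives the robot as it stands.
- The arm moves only by the shell command python3 -m inch 'ROWS' [FORCE]. ROWS is JSON, one flat list of numbers, 7 for each row, row after row: the shift along the tool's x, y, z in cm, then the turn, a rotation vector about the tool's x, y, z in degrees, then the opening, from 0 (shut) to 1 (fully open). In form: [tx, ty, tz, wx, wy, wz, hand, tx, ty, tz, wx, wy, wz, hand, ...]. A call has 1 to 10 rows; each row shifts and turns the commanded pose from where the row before left it, along the tool's axes as they then stand; what a row does not reach is not made up. A row lasts 1/12 s, in which the tool goes at most 41.7 mm and 7.16 degrees, less where a joint would pass 70% of its speed; a pose out of reach is approached as far as the arm can. A call with a gripper value outside its range is refused whole. The fingers move at their own pace and stop on an object; FORCE is the grip in N (left out, the last holds). Time passes only in rows, so rows that do not move let the fingers close. It gives the time, the measured TCP pose, the force, the opening and the grip force at its end, in the units of the state.
- env.get_state(): the state, without advancing time (a new reading comes with each control period).
- imaging.get_image(name): name is "scene" or "top" or "wrist"; returns the picture (384x512x3 uint8, red, green, blue); there is no depth.
- imaging.camera_info(name): a dict with "K" (3x3 intrinsics, pixels), "cam_to_world" (4x4, takes a point from camera to world coordinates). Camera axes: x right, y down, z forward; pixel columns grow to the right and rows downward; lengths in m; the calibration is good to about 2 mm. The wrist camera is an equidistant fisheye: a pixel r from the principal point sees the ray r / f radians off the axis. A picture is of the moment at which its call begins: read the wrist's pose just before it. camera_info takes no time and is no camera call; for the wrist camera it gives the pose at the moment of the call.
- env.close_job(): hands the job in; it is judged then, once.
The state is a dict: "clock": time; "joint_positions": joint angles; "joint_velocities": joint speeds; "joint_torque": joint torques, N m; "tcp_pos": TCP position; "orientation": TCP orientation; "ft_force": force on the tool from outside, world axes, zero at the start; "wrist_torque": the same for the moment, N m; "gripper_width": finger opening in m; "grasp_force": force on a finger pad.
Only numpy, scipy, OpenCV 4.12 (cv2) and the standard library are available. Lean on these libraries where they do the work, as an engineer would, in place of code of your own. Each camera call takes 0.05 s, during which the arm holds its last target. There are 200 camera calls.

## Task

Get the tea table ready for the next pot: the two metal tea tins (the ones with a round lid on top) are packed tightly in the rack, so, one tin after the other, tip it forward by the back of its top edge until it leans out on the rack's front bar, then grip it, lift it out and stand it upright on the empty wooden tray, finishing one tin before tipping the next. Hang every rinsed cup mouth-down on the draining stand, one to a peg, pushed right down so that the peg's end meets the inside of the cup, and let go of it there. Leave the cartons standing in the rack and do not knock over or shove the milk jug or the sugar bowl.

Things in the scene. Friction and masses are not known exactly. Their poses are not given: they have to be found in the camera images.
- rack: fixed wooden rack with four slots for upright boxes; origin at the centre of its underside, x points away from its open front, y along the row. Slot centres y = -63, -21, 21, 63 mm, x = 0; slot floor 12 mm up; slots 39 mm wide, dividers end 57 mm above the table, back rail (x = 46 to 52) 52 mm, end walls (y = +-96) 88 mm; behind the boxes' tops is free space
- rack_lip (a point): top of the inner edge of the lip along the rack's front, at rack x = -46 mm, 20 mm above the table (8 mm above the slot floor): the boxes tip forward over it
- rack_bar (a point): middle of the brass bar, 10 mm thick, that runs along y before the rack's front at rack x = -92 mm, 76 mm above the table. A box tipped forward past its balance (about 0.46 rad) comes to rest on it, leaning about 0.64 rad towards -x, and stays there when let go
- tin1: flat steel tea tin, 88 (x) x 36 (y) x 180 mm tall, with a round dark lid 28 mm across and 3 mm high on its top; origin at the centre of its underside, z up its height; about 0.3 kg; stands in any one of the four slots with x along the rack's x, its top level with those of its neighbours to 3 mm and its sides only about 6 mm from them
- tin2: flat steel tea tin, 88 (x) x 36 (y) x 180 mm tall, with a round dark lid 28 mm across and 3 mm high on its top; origin at the centre of its underside, z up its height; about 0.3 kg; stands in any one of the four slots with x along the rack's x, its top level with those of its neighbours to 3 mm and its sides only about 6 mm from them
- carton1: cardboard tea carton, 88 (x) x 36 (y) x 177 mm tall, upright in the rack; origin at the centre of its underside, z up its height
- carton2: cardboard tea carton, 88 (x) x 36 (y) x 180 mm tall, upright in the rack; origin at the centre of its underside, z up its height
- tray: empty wooden tray fixed on the table, 190 (x) x 120 (y) mm, its floor 6 mm thick, rim 10 mm high and 4 mm wide: the two tins fit side by side across it; origin at the centre of its underside
- drainer: fixed draining stand: wooden base 120 (x) x 310 (y) x 15 mm with three white pegs in a row along y, 120 mm apart; origin at the centre of its underside. Each peg is a round rod 12 mm thick and 90 mm long with a round end, rising from x = 22 mm on the base's top and leaning 0.5 rad from vertical towards the stand's -x (towards the robot)
- peg1 (a point): end of the stand's -y peg
- peg2 (a point): end of the middle peg
- peg3 (a point): end of the stand's +y peg
- cup1: handleless dark green ceramic tea cup standing mouth-down on the table: 60 mm tall, 70 mm outside diameter at the mouth narrowing to 59 mm at the foot (63 mm at 38 mm above the mouth), wall 4 mm, 56 mm deep inside; origin at the centre of the mouth, z from the mouth to the foot (up at the start); about 0.16 kg. May be absent (None)
- cup2: handleless dark green ceramic tea cup standing mouth-down on the table: 60 mm tall, 70 mm outside diameter at the mouth narrowing to 59 mm at the foot (63 mm at 38 mm above the mouth), wall 4 mm, 56 mm deep inside; origin at the centre of the mouth, z from the mouth to the foot (up at the start); about 0.16 kg. May be absent (None)
- cup3: handleless dark green ceramic tea cup standing mouth-down on the table: 60 mm tall, 70 mm outside diameter at the mouth narrowing to 59 mm at the foot (63 mm at 38 mm above the mouth), wall 4 mm, 56 mm deep inside; origin at the centre of the mouth, z from the mouth to the foot (up at the start); about 0.16 kg. May be absent (None)
- cup1_inside (a point): centre of the inside floor of cup1, 56 mm along z from the middle of its mouth
- cup2_inside (a point): centre of the inside floor of cup2, 56 mm along z from the middle of its mouth
- cup3_inside (a point): centre of the inside floor of cup3, 56 mm along z from the middle of its mouth
- jug: white milk jug, 68 mm across, 90 mm tall; origin at the centre of its underside; leave it
- sugar: blue sugar bowl with lid, 72 mm across, 75 mm tall; origin at the centre of its underside; leave it
Not all that is in view belongs to the job. Leave any purple look-alike of the cup3 alone. What is shaped like the carton1 but blue is not meant.

How it is judged:
On the way, in this order (a step that is already met when the one before it is completed fails the run):
1. a tea tin is tipped forward over the rack's lip, its foot still in its slot (((angle between tin1's own z axis and vertical between 0.5 and 0.9 rad and x of tin1 in the frame of rack between -0.04 and 0.04 m and y of tin1 in the frame of rack between -0.09 and 0.09 m and z of tin1 in the frame of rack between 0.01 and 0.06 m) or (angle between tin2's own z axis and vertical between 0.5 and 0.9 rad and x of tin2 in the frame of rack between -0.04 and 0.04 m and y of tin2 in the frame of rack between -0.09 and 0.09 m and z of tin2 in the frame of rack between 0.01 and 0.06 m))), for 0.2 s.
2. a tea tin stands upright on the tray, let go (((x of tin1 in the frame of tray between -0.08 and 0.08 m and y of tin1 in the frame of tray between -0.05 and 0.05 m and z of tin1 in the frame of tray between -0.002 and 0.012 m and angle between tin1's own z axis and vertical below 0.08 rad and linear speed of tin1 below 0.02 m/s and contact force between tin1 and the fingers below 0.1 N) or (x of tin2 in the frame of tray between -0.08 and 0.08 m and y of tin2 in the frame of tray between -0.05 and 0.05 m and z of tin2 in the frame of tray between -0.002 and 0.012 m and angle between tin2's own z axis and vertical below 0.08 rad and linear speed of tin2 below 0.02 m/s and contact force between tin2 and the fingers below 0.1 N))), for 0.3 s.
3. the other tea tin is tipped forward in the same way (((angle between tin1's own z axis and vertical between 0.5 and 0.9 rad and x of tin1 in the frame of rack between -0.04 and 0.04 m and y of tin1 in the frame of rack between -0.09 and 0.09 m and z of tin1 in the frame of rack between 0.01 and 0.06 m) or (angle between tin2's own z axis and vertical between 0.5 and 0.9 rad and x of tin2 in the frame of rack between -0.04 and 0.04 m and y of tin2 in the frame of rack between -0.09 and 0.09 m and z of tin2 in the frame of rack between 0.01 and 0.06 m))), for 0.2 s.
4. both tea tins stand upright on the tray, let go (x of tin1 in the frame of tray between -0.08 and 0.08 m and y of tin1 in the frame of tray between -0.05 and 0.05 m and z of tin1 in the frame of tray between -0.002 and 0.012 m and angle between each of tin1, tin2's own z axis and vertical below 0.08 rad and linear speed of each of tin1, tin2 below 0.02 m/s and contact force between each of tin1, tin2 and the fingers below 0.1 N and x of tin2 in the frame of tray between -0.08 and 0.08 m and y of tin2 in the frame of tray between -0.05 and 0.05 m and z of tin2 in the frame of tray between -0.002 and 0.012 m), for 0.3 s.
At the end, for the whole second after the job is handed in: both tins upright (0.08 rad) on the tray's floor, foot centres within 80 mm (x) and 50 mm (y) of its centre, let go, at rest; each cup present hangs mouth-down at rest, its inside floor's middle within 28 mm of a peg's end; the cartons stand upright in the rack (all of step 4 and (distance between cup1_inside and peg1 below 0.028 m or distance between cup1_inside and peg2 below 0.028 m or distance between cup1_inside and peg3 below 0.028 m) and height (world z) of each of cup1_inside, cup2_inside, cup3_inside above 0.075 m and angle between each of cup1, cup2, cup3's own z axis and vertical below 0.8 rad and height (world z) of each of cup1, cup2, cup3 below 0.07 m and linear speed of each of cup1, cup2, cup3 below 0.03 m/s and (distance between cup2_inside and peg1 below 0.028 m or distance between cup2_inside and peg2 below 0.028 m or distance between cup2_inside and peg3 below 0.028 m) and (distance between cup3_inside and peg1 below 0.028 m or distance between cup3_inside and peg2 below 0.028 m or distance between cup3_inside and peg3 below 0.028 m) and angle between each of carton1, carton2's own z axis and vertical below 0.15 rad and x of carton1 in the frame of rack between -0.03 and 0.03 m and z of carton1 in the frame of rack between 0 and 0.03 m and x of carton2 in the frame of rack between -0.03 and 0.03 m and z of carton2 in the frame of rack between 0 and 0.03 m); the robot touches nothing.
It fails at once if the milk jug is shoved more than 5 cm or tipped over (distance of jug from where it was at the start of the episode above 0.05 m or angle between jug's own z axis and vertical above 0.5 rad).
It fails at once if the sugar bowl is shoved more than 5 cm or tipped over (distance of sugar from where it was at the start of the episode above 0.05 m or angle between sugar's own z axis and vertical above 0.5 rad).
It fails at once if a tin falls over (angle between any of tin1, tin2's own z axis and vertical above 1.2 rad).
It fails at once if a carton is tipped or pulled out of the rack (angle between any of carton1, carton2's own z axis and vertical above 0.5 rad or distance of any of carton1, carton2 from where it was at the start of the episode above 0.06 m).
Of cup1, cup2, cup3 only 2 to 3 are there at a start; the rules pass over those that are not, and their reading is None.
At some moment in a run one of cup1, cup2, cup3 may be knocked a few centimetres aside while the robot is not near it.
It also fails if it takes over 208 s, if anything falls off the work surface, if the arm or the gripper's body presses on something with over 40 N, if the wrist force passes 120 N, or if a joint passes its speed limit or range.

## Working session

There is one attempt and no reset: what is moved stays moved. The work goes in short steps, Python scripts to look and compute and a shell command to move; the robot and the scene stay as the last step left them, time stands still between calls to the robot, and variables do not carry over. Pictures are saved under pics/ and viewed, at most 14 in all, crops included, and the job is handed in when it is done.

```bash
ls; mkdir -p pics; python3 - <<'E'
from plant import env, imaging
import cv2,numpy as np
print(env.get_state(), env.grasp_offset)
for n in("scene","top"):
    im=imaging.get_image(n); cv2.imwrite(f"pics/{n}0.png",cv2.resize(im[:,:,::-1],(800,600),interpolation=cv2.INTER_CUBIC))
    print(imaging.camera_info(n))
E
```

```text
pics
{'clock': 0.0, 'joint_positions': array([ 1.04639381e+00,  3.00457518e-01,  1.52164558e+00, -2.58771456e-05,
        1.32072709e+00, -6.65998312e-02]), 'joint_velocities': array([-0.00038141,  0.00013813,  0.00237073,  0.002246  ,  0.00032544,
       -0.00054943]), 'joint_torque': array([ 3.26755924e-05, -5.43494225e+01, -3.61791551e+01, -3.65897529e-05,
        4.06240506e-03,  1.22973861e-05]), 'tcp_pos': array([0.2429626 , 0.49312955, 0.23070149]), 'orientation': array([-7.12765158e-01, -3.05932233e+00,  1.87092100e-03]), 'ft_force': array([-1.52374087, -0.40961691,  0.22535163]), 'wrist_torque': array([0.01325626, 0.04384526, 0.00389479]), 'grasp_force': 0.0, 'gripper_width': 0.08581853416060287} 0.0187
{'K': array([[347.52952981,   0.        , 251.18974488],
       [  0.        , 347.52952981, 197.81473237],
       [  0.        ,   0.        ,   1.        ]]), 'cam_to_world': array([[-0.63047477,  0.73779667, -0.24115894,  0.76920365],
       [ 0.77620021,  0.60080603, -0.19116837,  0.15010047],
       [ 0.00384636, -0.30771446, -0.95147098,  0.93607023],
       [ 0.        ,  0.        ,  0.        ,  1.        ]])}
{'K': array([[419.94133511,   0.        , 257.31305961],
       [  0.        , 419.94133511, 197.74769535],
       [  0.        ,   0.        ,   1.        ]]), 'cam_to_world': array([[ 0.01789722, -0.99704183,  0.07474817,  0.42887596],
       [-0.9998356 , -0.01762957,  0.00423904, -0.02411719],
       [-0.00290872, -0.07481175, -0.99719343,  1.41306427],
       [ 0.        ,  0.        ,  0.        ,  1.        ]])}
```

View pics/scene0.png

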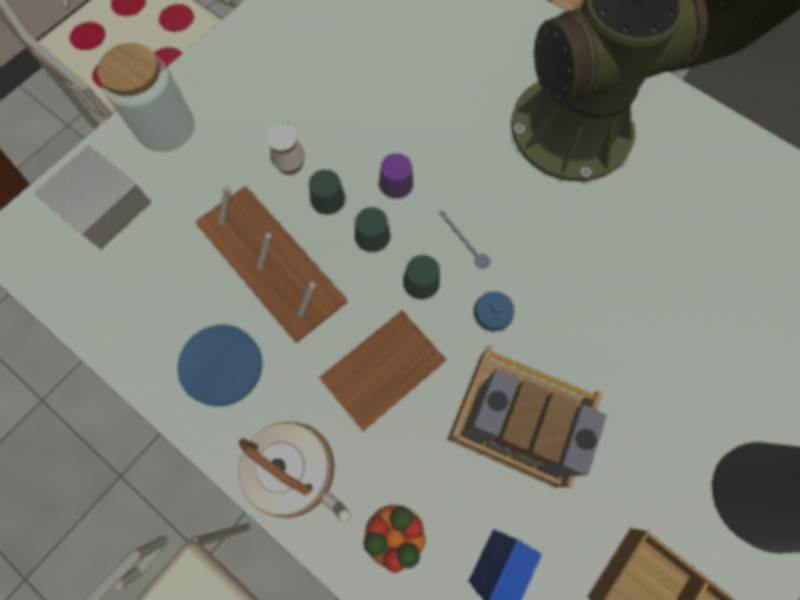

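View pics/top0.png

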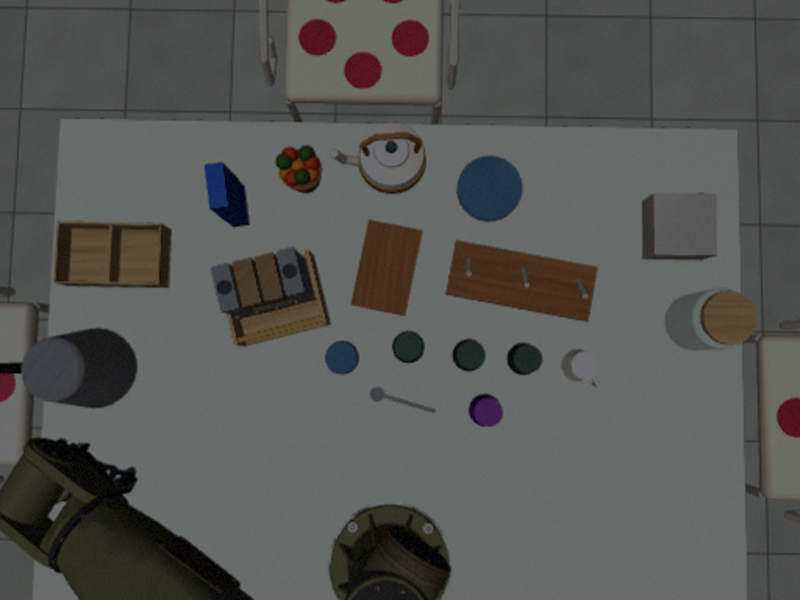

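The scene view shows three green cups, a purple decoy, and the sugar and jug beside the row. The tins with lids are in both end slots of the rack: lids at top view (289,271) and (224,287), in 800x600 pixels. The tray is at about (387,267), with the drainer at (522,280).

```bash
cat >h.py <<'E'
import numpy as np,cv2
from plant import env,imaging
from scipy.spatial.transform import Rotation as R
def ray(n,uv):
    i=imaging.camera_info(n);K,T=i["K"],i["cam_to_world"]
    d=np.linalg.inv(K)@[uv[0],uv[1],1.];return T[:3,3],T[:3,:3]@d
def at(n,uv,z):
    o,d=ray(n,uv);return o+d*(z-o[2])/d[2]
def proj(n,p):
    i=imaging.camera_info(n);K,T=i["K"],i["cam_to_world"]
    c=(np.asarray(p,float)-T[:3,3])@T[:3,:3];q=c@K.T;return q[...,:2]/q[...,2:]
E
python3 - <<'E'
from h import *
np.set_printoptions(precision=4,suppress=True)
s=0.64
P=dict(top=dict(lidL=(224,287,.195),lidR=(289,271,.195),cA=(408,346,.06),cB=(469,354,.06),cC=(525,358,.06),sugar=(341,357,.075),jug=(583,365,.09),purple=(486,410,.06),
 t1=(370,220,.01),t2=(422,232,.01),t3=(405,315,.01),t4=(352,304,.01),d1=(456,240,.015),d2=(597,266,.015),d3=(589,321,.015),d4=(446,294,.015),p3=(468,272,.094),p2=(527,284,.094),p1=(584,296,.094)),
 scene=dict(lidL=(586,439,.195),lidR=(497,401,.195),cA=(423,267,.06),cB=(372,220,.06),cC=(326,181,.06),sugar=(495,305,.075),p1=(228,190,.094),p2=(268,237,.094),p3=(312,285,.094),jug=(283,133,.09)))
for n in P:
    for k,(u,v,z) in P[n].items(): print(n,k,at(n,(u*s,v*s),z))
# refine by colour
im=imaging.get_image("top");cv2.imwrite("pics/raw_top.png",im[:,:,::-1])
im2=imaging.get_image("scene");cv2.imwrite("pics/raw_scene.png",im2[:,:,::-1])
for n,I in(("top",im),("scene",im2)):
    for k in P[n]:
        u,v,_=P[n][k]; 
        if k in("t1","d1"): continue
        print(n,k,I[int(v*s),int(u*s)],end=" ")
    print()
a=imaging.get_image("top")[int(140):int(240),130:400,::-1]
cv2.imwrite("pics/c1.png",cv2.convertScaleAbs(cv2.resize(a,(800,296),interpolation=cv2.INTER_CUBIC),alpha=1.6))
E
```

```text
top lidL [0.5555 0.3143 0.195 ]
top lidR [0.5877 0.1938 0.195 ]
top cA [ 0.4541 -0.032   0.06  ]
top cB [ 0.4399 -0.1577  0.06  ]
top cC [ 0.4338 -0.2728  0.06  ]
top sugar [0.429 0.104 0.075]
top jug [ 0.4217 -0.3837  0.09  ]
top purple [ 0.3263 -0.1936  0.06  ]
top t1 [0.7261 0.0547 0.01  ]
top t2 [ 0.7018 -0.0583  0.01  ]
top t3 [ 0.5212 -0.0247  0.01  ]
top t4 [0.5429 0.0894 0.01  ]
top d1 [ 0.6846 -0.1316  0.015 ]
top d2 [ 0.6335 -0.4347  0.015 ]
top d3 [ 0.515  -0.4171  0.015 ]
top d4 [ 0.5675 -0.1116  0.015 ]
top p3 [ 0.6052 -0.1506  0.094 ]
top p2 [ 0.5828 -0.27    0.094 ]
top p1 [ 0.5605 -0.385   0.094 ]
scene lidL [0.5598 0.316  0.195 ]
scene lidR [0.5936 0.1944 0.195 ]
scene cA [ 0.4539 -0.0333  0.06  ]
scene cB [ 0.4402 -0.16    0.06  ]
scene cC [ 0.4325 -0.2762  0.06  ]
scene sugar [0.4372 0.1055 0.075 ]
scene p1 [ 0.5675 -0.3808  0.094 ]
scene p2 [ 0.5895 -0.2646  0.094 ]
scene p3 [ 0.6073 -0.1486  0.094 ]
scene jug [ 0.4186 -0.3883  0.09  ]
top lidL [26 24 31] top lidR [30 29 33] top cA [30 45 40] top cB [27 41 35] top cC [32 42 37] top sugar [33 51 72] top jug [108 107 112] top purple [62 28 81] top t2 [88 75 64] top t3 [86 73 63] top t4 [77 48 27] top d2 [97 98 95] top d3 [71 67 64] top d4 [80 77 73] top p3 [89 88 89] top p2 [88 87 87] top p1 [90 88 87] 
scene lidL [54 55 57] scene lidR [57 57 58] scene cA [57 72 62] scene cB [56 72 61] scene cC [58 73 63] scene sugar [ 64  88 111] scene p1 [136 133 126] scene p2 [135 131 124] scene p3 [139 135 129] scene jug [166 166 166]
```

View pics/c1.png

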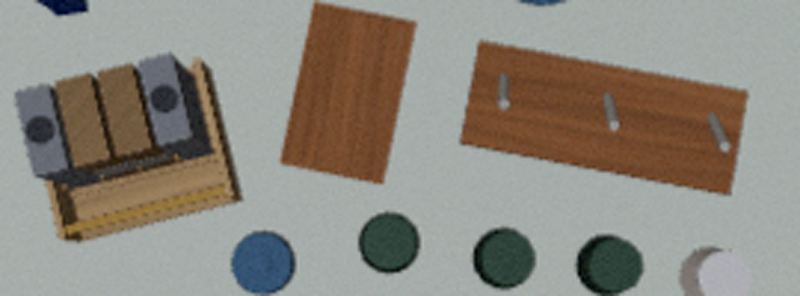

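```bash
cat >>h.py <<'E'
def blob(I,uv,tol,r=40):
    I=cv2.GaussianBlur(I,(3,3),0).astype(np.uint8).copy();m=np.zeros((I.shape[0]+2,I.shape[1]+2),np.uint8)
    cv2.floodFill(I,m,(int(uv[0]),int(uv[1])),0,(tol,)*3,(tol,)*3,4|cv2.FLOODFILL_FIXED_RANGE|cv2.FLOODFILL_MASK_ONLY|(255<<8))
    m=m[1:-1,1:-1];ys,xs=np.nonzero(m);return m,np.array([xs.mean(),ys.mean()]),len(xs)
def tri(a,b):
    A=np.zeros((3,3));y=np.zeros(3);rs=[ray("top",a),ray("scene",b)]
    for o,d in rs:
        d=d/np.linalg.norm(d);M=np.eye(3)-np.outer(d,d);A+=M;y+=M@o
    return np.linalg.solve(A,y)
E
python3 - <<'E'
from h import *
np.set_printoptions(precision=4,suppress=True)
s=.64
T=cv2.imread("pics/raw_top.png");S=cv2.imread("pics/raw_scene.png")
Q=dict(lidL=((224,287),(586,439),.195,7),lidR=((289,271),(497,401),.195,7),cA=((408,346),(423,267),.06,7),cB=((469,354),(372,220),.06,7),cC=((525,358),(326,181),.06,7),sugar=((345,362),(490,310),.075,14))
for k,(a,b,z,t) in Q.items():
    _,ca,na=blob(T,np.array(a)*s,t);_,cb,nb=blob(S,np.array(b)*s,t+5)
    print(k,na,nb,at("top",ca,z),at("scene",cb,z),"tri",tri(ca,cb))
hsv=cv2.cvtColor(cv2.GaussianBlur(T,(3,3),0),cv2.COLOR_BGR2HSV)
for k,(u,v) in dict(tray=(387,267),drain=(500,285)).items():
  print(hsv[int(v*s),int(u*s)])
m=((hsv[:,:,1]>100)&(hsv[:,:,0]<20)).astype(np.uint8)
m=cv2.morphologyEx(m,cv2.MORPH_CLOSE,np.ones((7,7)))
for c in cv2.findContours(m,0,2)[0]:
    if cv2.contourArea(c)>800:
        r=cv2.minAreaRect(c);b=cv2.boxPoints(r);w=np.array([at("top",p,.012) for p in b])[:,:2]
        l=np.linalg.norm(w-np.roll(w,-1,0),axis=1);e=(w-np.roll(w,-1,0))[np.argmax(l)]
        print("rect",np.array(r[0])/s,w.mean(0),l,"long-axis ang",np.arctan2(e[1],e[0]))
E
```

```text
lidL 46 113 [0.556  0.3154 0.195 ] [0.5601 0.3148 0.195 ] tri [0.5571 0.3176 0.1849]
lidR 45 101 [0.5888 0.1942 0.195 ] [0.5928 0.1938 0.195 ] tri [0.5903 0.1951 0.1857]
cA 258 286 [ 0.4551 -0.0316  0.06  ] [ 0.4608 -0.0298  0.06  ] tri [ 0.4556 -0.0321  0.0462]
cB 232 261 [ 0.4387 -0.1588  0.06  ] [ 0.4451 -0.1586  0.06  ] tri [ 0.4397 -0.1614  0.0478]
cC 225 248 [ 0.4339 -0.2758  0.06  ] [ 0.4398 -0.2752  0.06  ] tri [ 0.4349 -0.279   0.0493]
sugar 317 417 [0.4291 0.103  0.075 ] [0.4455 0.1096 0.075 ] tri [0.429  0.1074 0.031 ]
[ 13 156  77]
[ 12 154  73]
rect [272.4708 294.8568] [0.5598 0.2604] [0.203  0.1744 0.2012 0.174 ] long-axis ang 1.8316408276299068
rect [520.9512 280.2586] [ 0.6005 -0.2721] [0.1162 0.3071 0.1158 0.3053] long-axis ang 1.3967429911236826
rect [111.2614 254.1159] [0.6417 0.6113] [0.131  0.2433 0.1309 0.2416] long-axis ang 1.5678841900471079
rect [385.9427 267.0507] [0.6242 0.0181] [0.1858 0.116  0.1855 0.1149] long-axis ang 2.962653146488961
```

```bash
cat >>h.py <<'E'
np.set_printoptions(precision=2,suppress=True)
F=dict(rack=(.5745,.2546,.266),tray=(.6235,.0175,-.179),drain=(.6005,-.272,-.174))
def W(f,p):
    x,y,a=F[f];return np.array([x,y,0])+R.from_euler('z',a).apply(p)
def ori(yaw,tilt):
    s,c=np.sin(tilt),np.cos(tilt)
    return R.from_euler('z',yaw)*R.from_matrix(np.array([[-c,0,-s],[0,1,0],[s,0,-c]]).T)
def go(p,yaw,tilt,pos=None,rot=None):
    "tool-frame shift (cm) and turn (deg) from the current or given pose"
    st=env.get_state();p0=st["tcp_pos"] if pos is None else pos;r0=R.from_rotvec(st["orientation"]) if rot is None else rot
    d=r0.inv().apply(np.asarray(p)-p0)*100;w=np.degrees((r0.inv()*ori(yaw,tilt)).as_rotvec())
    d2=ori(yaw,tilt).inv().apply(np.asarray(p)-p0)*100
    print("to",np.asarray(p)*100,"shift now",d,"turn",w,"| shift after turn",d2)
E
python3 - <<'E'
from h import *
go(W("rack",[.063,-.063,.26]),.266,0)
E
```

```text
to [65.18 21.04 26.  ] shift now [-49.17  -7.31  -2.9 ] turn [ -0.03  -0.01 -41.47] | shift after turn [-32.01 -38.04  -2.9 ]
```

```bash
python3 -m inch '[0,0,-0.5,0,0,-6.91,0, 0,0,-0.5,0,0,-6.91,0, 0,0,-0.5,0,0,-6.91,0, 0,0,-0.5,0,0,-6.91,0, 0,0,-0.5,0,0,-6.91,0, 0,0,-0.4,0,0,-6.91,0]' 60
python3 -m inch '[-2,-2.4,0,0,0,0,0,-2,-2.4,0,0,0,0,0,-2,-2.4,0,0,0,0,0,-2,-2.4,0,0,0,0,0,-2,-2.4,0,0,0,0,0,-2,-2.4,0,0,0,0,0,-2,-2.4,0,0,0,0,0,-2,-2.4,0,0,0,0,0]'
python3 -m inch '[-2,-2.4,0,0,0,0,0,-2,-2.4,0,0,0,0,0,-2,-2.4,0,0,0,0,0,-2,-2.4,0,0,0,0,0,-2,-2.4,0,0,0,0,0,-2,-2.4,0,0,0,0,0,-2,-2.4,0,0,0,0,0,-2,-2.4,0,0,0,0,0,0,0,0,0,0,0,0,0,0,0,0,0,0,0]'
python3 - <<'E'
from h import *
go(W("rack",[.063,-.063,.26]),.266,0)
I=imaging.get_image("wrist");cv2.imwrite("pics/w1.png",cv2.resize(I[:,:,::-1],(800,600)))
print(imaging.camera_info("wrist"))
E
```

```text
clock: 0.75
tcp_pos: [0.2431, 0.4934, 0.2606]
orientation: [-0.426, 3.113, 0.0]
ft_force: [0.5, -0.2, -0.6]
gripper_width: 0.0122
grasp_force: 0.0
clock: 1.42
tcp_pos: [0.449, 0.349, 0.2602]
orientation: [0.416, -3.114, 0.0]
ft_force: [-0.9, 1.1, -0.7]
gripper_width: -0.0003
grasp_force: 0.0
clock: 2.25
tcp_pos: [0.6534, 0.2057, 0.2591]
orientation: [0.413, -3.113, 0.0]
ft_force: [-0.0, -0.5, -0.4]
gripper_width: -0.0001
grasp_force: 0.0
to [65.18 21.04 26.  ] shift now [ 0.03  0.49 -0.09] turn [ 0.   -0.08 -0.13] | shift after turn [ 0.03  0.49 -0.09]
{'K': array([[297.32,   0.  , 253.83],
       [  0.  , 297.32, 187.3 ],
       [  0.  ,   0.  ,   1.  ]]), 'cam_to_world': array([[-0.26,  0.91,  0.31,  0.57],
       [ 0.97,  0.25,  0.08,  0.19],
       [ 0.  ,  0.32, -0.95,  0.4 ],
       [ 0.  ,  0.  ,  0.  ,  1.  ]])}
```

View pics/w1.png

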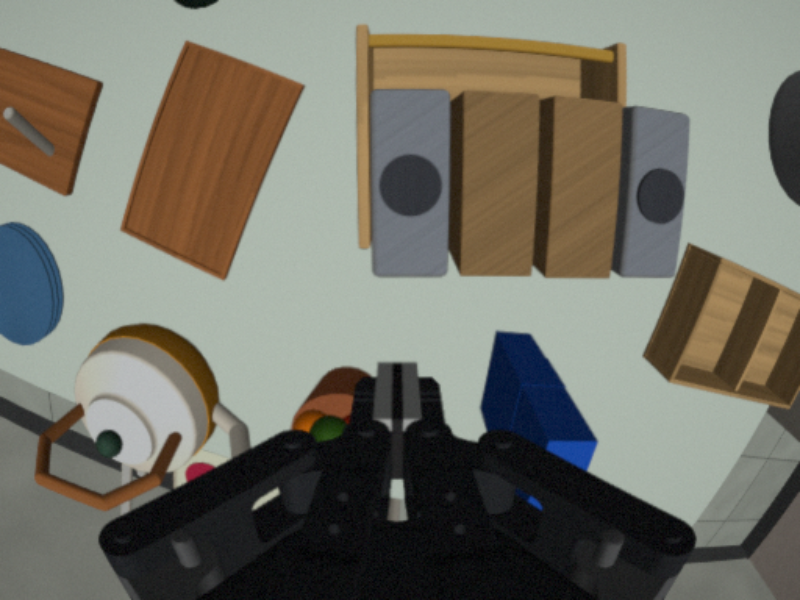

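The wrist view shows tin R's lid at (410,185) and its back edge at row 276, columns 375–447. Tin L's lid is at (661,196). The shut fingers sit at (397,370), behind the rack.

```bash
cat >>h.py <<'E'
def wr(uv,z,info=None):
    i=info or imaging.camera_info("wrist");K,T=i["K"],i["cam_to_world"]
    v=(np.asarray(uv,float)-K[:2,2])/K[0,0];r=np.linalg.norm(v);d=T[:3,:3]@np.r_[v/r*np.sin(r),np.cos(r)]
    return T[:3,3]+d*(z-T[2,3])/d[2]
E
python3 - <<'E'
from h import *
np.set_printoptions(precision=4,suppress=True)
s=.64
for k,(u,v,z) in dict(lidR=(410,185,.195),lidL=(661,196,.195),b1=(375,276,.192),b2=(447,276,.192),f1=(373,90,.192),f2=(449,91,.192),t1=(188,41,.01),t2=(304,85,.01),t3=(225,279,.01),t4=(122,230,.01),bar1=(370,40,.081),bar2=(612,56,.081)).items():
    p=wr((u*s,v*s),z);x,y,a=F["rack"];print(k,p,"rack",R.from_euler('z',-a).apply(p-[x,y,0])*1000)
E
```

```text
lidR [0.5918 0.1973 0.195 ] rack [  1.6345 -59.8648 195.    ]
lidL [0.5584 0.3189 0.195 ] rack [  1.4071  66.3114 195.    ]
b1 [0.6378 0.193  0.192 ] rack [ 44.8824 -76.1105 192.    ]
b2 [0.6288 0.2259 0.192 ] rack [ 44.8966 -41.9365 192.    ]
f1 [0.5546 0.1702 0.192 ] rack [-41.439  -76.2318 192.    ]
f2 [0.5459 0.2027 0.192 ] rack [-41.2452 -42.5088 192.    ]
t1 [ 0.5243 -0.0178  0.01  ] rack [-120.0418 -249.6577   10.    ]
t2 [0.546  0.0986 0.01  ] rack [ -68.5388 -142.9855   10.    ]
t3 [0.7308 0.0643 0.01  ] rack [ 100.8142 -224.7339   10.    ]
t4 [ 0.71   -0.0528  0.01  ] rack [  49.9195 -332.1609   10.    ]
bar1 [0.5099 0.1503 0.081 ] rack [-89.718  -83.6913  81.    ]
bar2 [0.4635 0.3182 0.081 ] rack [-90.3849  90.5204  81.    ]
```

```bash
sed -i 's/rack=(.5745,.2546,.266),tray=(.6235,.0175,-.179)/rack=(.575,.2565,.266),tray=(.626,.0205,-.181)/' h.py
python3 -m inch '[0,0.65,0,0,0,0,0, 0,0,2.8,0,0,0,0, 0,0,2.8,0,0,0,0, 0,0,2.8,0,0,0,0,0,0,0,0,0,0,0]'
python3 -m inch '[0.8,0,0,0,0,0,0,0.8,0,-0.2,0,0,0,0,0.8,0,-0.2,0,0,0,0,0.8,0,-0.2,0,0,0,0,0.8,0,-0.2,0,0,0,0,0.8,0,-0.2,0,0,0,0,0.8,0,-0.2,0,0,0,0]'
python3 - <<'E'
from h import *
I=imaging.get_image("scene");cv2.imwrite("pics/s1.png",cv2.resize(I[190:340,250:450,::-1],(800,600),interpolation=cv2.INTER_CUBIC))
E
```

```text
clock: 2.72
tcp_pos: [0.6482, 0.2141, 0.1707]
orientation: [0.418, -3.105, 0.002]
ft_force: [-0.2, 0.7, -1.8]
gripper_width: 0.0
grasp_force: 0.0
clock: 3.3
tcp_pos: [0.5966, 0.1994, 0.1906]
orientation: [-0.418, 3.111, 0.001]
ft_force: [-0.1, 0.6, 0.8]
gripper_width: 0.0
grasp_force: 0.4
```

View pics/s1.png

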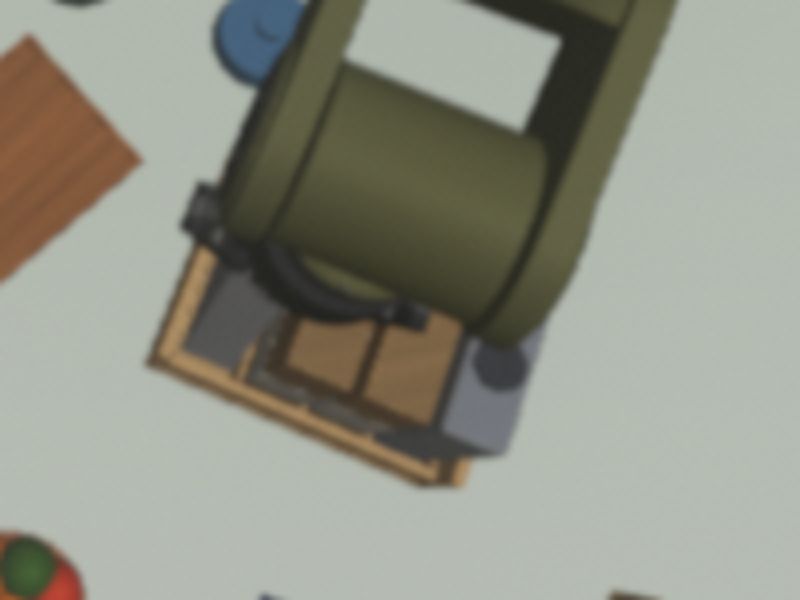

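Tin R is leaning forward: its slot now shows dark behind it, around (235,330). The cartons haven't moved, so I'll pull it past balance.

```bash

python3 -m inch '[0.7,0,0,0,0,0,0,0.7,0,0,0,0,0,0,0.6,0,0,0,0,0,0,0.6,0,0,0,0,0,0,0.5,0,0,0,0,0,0,0.5,0,0,0,0,0,0,0.5,0,0,0,0,0,0,0.5,0,0,0,0,0,0,0.5,0,0,0,0,0,0,0,0,0,0,0,0,0]'
python3 -m inch '[0,0,-2.5,0,0,0,0.5,0,0,-3,0,0,0,1,-3,0,-3,0,0,0,1,0,0,-3,0,0,0,1,0,0,-3,0,0,0,1,0,0,-2,0,0,0,1,0,0,0,0,0,0,1]'
python3 - <<'E'
from h import *
I=imaging.get_image("wrist");cv2.imwrite("pics/w2.png",cv2.resize(I[:,:,::-1],(800,600)))
import pickle;pickle.dump(imaging.camera_info("wrist"),open("w2.pkl","wb"))
E
```

```text
clock: 4.18
tcp_pos: [0.5471, 0.1849, 0.1884]
orientation: [0.416, -3.114, 0.0]
ft_force: [0.0, -0.5, 0.8]
gripper_width: 0.0
grasp_force: 0.0
clock: 4.77
tcp_pos: [0.5769, 0.193, 0.3576]
orientation: [-0.415, 3.107, 0.001]
ft_force: [0.4, -0.0, 0.7]
gripper_width: 0.0835
grasp_force: 0.0
```

View pics/w2.png

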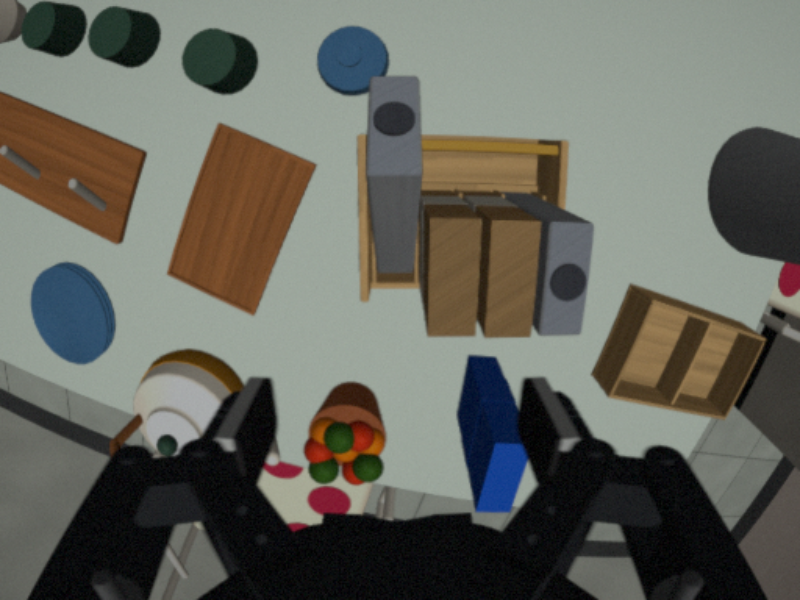

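Tin R is resting on the bar, with its lid at (394,119). Cartons and tin L (lid at (568,283)) are upright.

```bash
python3 - <<'E'
from h import *
import pickle
i=pickle.load(open("w2.pkl","rb"));x,y,a=F["rack"]
def rk(p): return R.from_euler('z',-a).apply(p-[x,y,0])*1000
print(rk(wr(np.array([394,119])*.64,.185,i)), rk(wr(np.array([568,283])*.64,.195,i)))
for c in ((369,172),(420,174)): print(rk(wr(np.array(c)*.64,.207,i)))
ax=np.array([-np.sin(.64),0,np.cos(.64)]);foot=np.array([-.0107,-.063,.038])
g=foot+.13*ax
go(W("rack",g+.10*ax),.266,.64)
go(W("rack",g),.266,.64)
E
```

```text
[-110.34  -62.59  185.  ] [ -0.24  61.83 195.  ]
[-76.24 -78.03 207.  ]
[-74.95 -46.37 207.  ]
to [44.87 15.68 22.25] shift now [13.34 -0.12 13.19] turn [ -0.   -36.45  -0.01] | shift after turn [18.57 -0.12  2.68]
to [50.63 17.25 14.23] shift now [ 7.4  -0.12 21.23] turn [ -0.   -36.45  -0.01] | shift after turn [18.57 -0.12 12.68]
```

```bash
python3 -m inch '[0,0,0,0,-6.02,0,1,0,0,0,0,-6.02,0,1,0,0,0,0,-6.02,0,1,0,0,0,0,-6.02,0,1,0,0,0,0,-6.02,0,1,0,0,0,0,-6.02,0,1,0,0,0,0,0,0,1]'
python3 - <<'E'
from h import *
ax=np.array([-np.sin(.63),0,np.cos(.63)]);foot=np.array([-.0035,-.063,.038])
go(W("rack",foot+.13*ax),.266,.63)
E
```

```text
clock: 5.4
tcp_pos: [0.5745, 0.1925, 0.3503]
orientation: [-0.333, 2.491, 0.109]
ft_force: [-0.0, -1.4, -0.4]
gripper_width: 0.0856
grasp_force: 0.0
to [51.43 17.47 14.3 ] shift now [17.31 -0.13 13.01] turn [-0.    0.12 -0.  ] | shift after turn [17.28 -0.13 13.05]
```

```bash
python3 -m inch '[2.9,0,0,0,0,0,1,2.9,0,0,0,0,0,1,2.9,0,0,0,0,0,1,2.9,0,0,0,0,0,1,2.9,-0.1,0,0,0,0,1,2.8,0,0,0,0,0,1,0,0,0,0,0,0,1]'
python3 -m inch '[0,0,2.6,0,0,0,1,0,0,2.6,0,0,0,1,0,0,2.6,0,0,0,1,0,0,2.6,0,0,0,1,0,0,2.6,0,0,0,1,0,0,0,0,0,0,0.2,0,0,0,0,0,0,0.2,0,0,0,0,0,0,0.2,0,0,0,0,0,0,0.2,0,0,0,0,0,0,0.2]' 60
python3 -m inch '[0,0,0,0,0,0,0.2,0,0,0,0,0,0,0.2,0,0,0,0,0,0,0.2]'
python3 - <<'E'
from h import *
s=env.get_state();p=s["tcp_pos"];r=R.from_rotvec(s["orientation"])
print(r.inv().apply([0,0,1]), s["wrist_torque"])
E
```

```text
clock: 5.98
tcp_pos: [0.4381, 0.1542, 0.2468]
orientation: [-0.334, 2.501, 0.107]
ft_force: [-0.7, -0.4, -0.5]
gripper_width: 0.0858
grasp_force: 0.0
clock: 6.82
tcp_pos: [0.5157, 0.1754, 0.1472]
orientation: [-0.333, 2.491, 0.109]
ft_force: [-2.2, 1.1, 1.8]
gripper_width: 0.0354
grasp_force: 60.8
clock: 7.07
tcp_pos: [0.5158, 0.1755, 0.147]
orientation: [-0.333, 2.49, 0.109]
ft_force: [-4.2, 0.3, 7.5]
gripper_width: 0.0353
grasp_force: 61.4
[-0.59  0.   -0.81] [0.17 0.3  0.18]
```

```bash
python3 -m inch '[-0.6,0,-0.8,0,0,0,0.2,-1.2,0,-1.6,0,0,0,0.2,-1.5,0,-2,0,0,0,0.2,-1.5,0,-2,0,0,0,0.2,-1.5,0,-2,0,0,0,0.2,-1.5,0,-2,0,0,0,0.2,-1.5,0,-2,0,0,0,0.2,-1.5,0,-2,0,0,0,0.2,-1.2,0,-1.6,0,0,0,0.2,0,0,0,0,0,0,0.2]'
python3 -m inch '[0,0,0,0,5,0,0.2,0,0,0,0,6,0,0.2,0,0,0,0,6,0,0.2,0,0,0,0,6,0,0.2,0,0,0,0,6,0,0.2,0,0,0,0,5,0,0.2,0,0,0,0,2,0,0.2,0,0,0,0,0,0,0.2]'
python3 - <<'E'
from h import *
go(W("tray",[0,-.031,.36]),-.181,0)
I=imaging.get_image("scene");cv2.imwrite("pics/s2.png",cv2.resize(I[:,:,::-1],(640,480)))
E
```

```text
clock: 7.9
tcp_pos: [0.5184, 0.176, 0.3501]
orientation: [-0.333, 2.487, 0.109]
ft_force: [1.3, -0.3, -3.3]
gripper_width: 0.0353
grasp_force: 61.1
clock: 8.57
tcp_pos: [0.5185, 0.176, 0.3434]
orientation: [0.416, -3.111, 0.001]
ft_force: [-0.0, -0.2, -4.3]
gripper_width: 0.0354
grasp_force: 60.8
to [62.04 -1.   36.  ] shift now [ -4.95 -20.62  -1.68] turn [-0.04 -0.16 25.59] | shift after turn [-13.38 -16.46  -1.66]
```

View pics/s2.png

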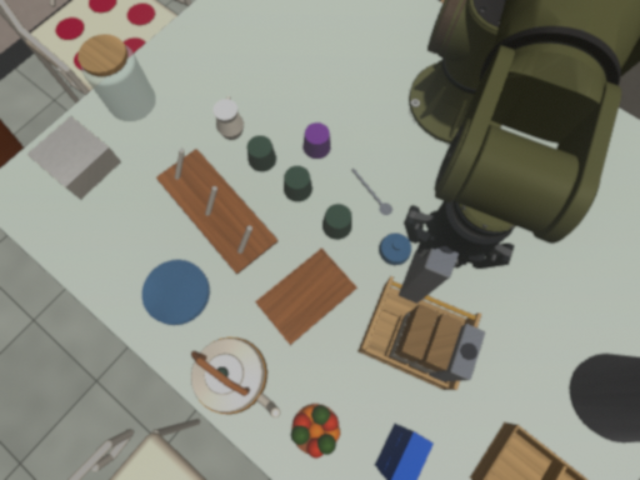

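Tin R hangs from the gripper, roughly upright, clear of the rack. The cartons are still in place.

```bash
python3 -m inch '[0,0,0,0,0,5.1,0.2,0,0,0,0,0,5.1,0.2,0,0,0,0,0,5.1,0.2,0,0,0,0,0,5.1,0.2,0,0,0,0,0,5.2,0.2]'
python3 -m inch '[-1.3,-1.6,0,0,0,0,0.2,-2.2,-2.7,0,0,0,0,0.2,-2.2,-2.7,0,0,0,0,0.2,-2.2,-2.7,0,0,0,0,0.2,-2.2,-2.7,0,0,0,0,0.2,-2,-2.5,0,0,0,0,0.2,-1.2,-1.5,0,0,0,0,0.2,0,0,0,0,0,0,0.2]'
python3 -m inch '[0,0,1.5,0,0,0,0.2,0,0,3,0,0,0,0.2,0,0,3,0,0,0,0.2,0,0,3,0,0,0,0.2,0,0,2.5,0,0,0,0.2,0,0,2,0,0,0,0.2,0,0,1.3,0,0,0,0.2,0,0,0,0,0,0,0.2]'
python3 - <<'E'
from h import *
go(W("tray",[0,-.031,.141]),-.181,0)
st=env.get_state();p=st["tcp_pos"]
I=imaging.get_image("scene")[:,:,::-1].copy()
f=lambda x,y,z:p+R.from_euler('z',-.181).apply([x,y,0])+[0,0,z]
for z in(-.133,.047):
    q=proj("scene",np.array([f(sx*.044,sy*.018,z) for sx,sy in((1,1),(1,-1),(-1,-1),(-1,1))]))
    cv2.polylines(I,[np.round(q*8).astype(int)],True,(0,0,255) if z>0 else (0,255,255),1,shift=3)
cv2.imwrite("pics/s3.png",cv2.resize(I[140:320,170:400],(800,626))[:600])
E
```

```text
clock: 9.03
tcp_pos: [0.5176, 0.1758, 0.3453]
orientation: [0.29, 3.125, 0.002]
ft_force: [0.0, 0.2, -3.7]
gripper_width: 0.0353
grasp_force: 60.9
clock: 9.7
tcp_pos: [0.6201, -0.0128, 0.3445]
orientation: [0.289, 3.126, 0.0]
ft_force: [1.1, 0.3, -4.4]
gripper_width: 0.0354
grasp_force: 61.2
clock: 10.37
tcp_pos: [0.618, -0.0088, 0.1795]
orientation: [-0.283, -3.127, -0.001]
ft_force: [0.2, 0.0, -4.8]
gripper_width: 0.0355
grasp_force: 61.1
to [62.04 -1.   14.1 ] shift now [-0.27 -0.08  3.85] turn [ 0.03 -0.12  0.02] | shift after turn [-0.26 -0.08  3.85]
```

View pics/s3.png

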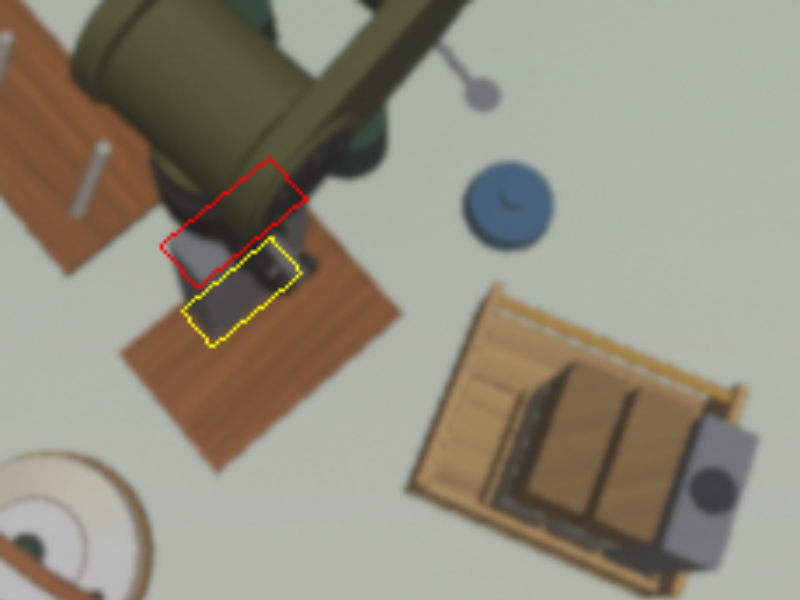

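The overlay of an upright tin fits the held tin, whose foot is near (240,290) on the tray's right half. I'll lower it and watch for contact.

```bash
python3 -m inch '[-0.2,-0.1,1,0,0,0,0.2,0,0,1,0,0,0,0.2,0,0,0.8,0,0,0,0.2,0,0,0.4,0,0,0,0.2,0,0,0,0,0,0,0.2]'
python3 -m inch '[0,0,0.3,0,0,0,0.2,0,0,0.2,0,0,0,0.2,0,0,0,0,0,0,0.2]'
python3 -m inch '[0,0,0.15,0,0,0,0.2,0,0,0,0,0,0,0.2]'
python3 -m inch '[0,0,0.15,0,0,0,0.2,0,0,0,0,0,0,0.2]'
```

```text
clock: 10.83
tcp_pos: [0.6211, -0.0105, 0.1496]
orientation: [0.284, 3.128, 0.001]
ft_force: [-0.2, 0.4, -3.9]
gripper_width: 0.0354
grasp_force: 61.4
clock: 11.08
tcp_pos: [0.6216, -0.0105, 0.1457]
orientation: [0.284, 3.127, 0.001]
ft_force: [-1.2, 0.3, -2.7]
gripper_width: 0.0356
grasp_force: 61.4
clock: 11.25
tcp_pos: [0.6216, -0.0106, 0.1443]
orientation: [0.284, 3.127, 0.001]
ft_force: [-0.5, -0.4, -3.3]
gripper_width: 0.0355
grasp_force: 61.4
clock: 11.42
tcp_pos: [0.6215, -0.0106, 0.1427]
orientation: [0.284, 3.127, 0.001]
ft_force: [0.1, -0.3, -3.7]
gripper_width: 0.0355
grasp_force: 61.4
```

```bash
python3 -m inch '[0,0,0.15,0,0,0,0.2,0,0,0,0,0,0,0.2]'|grep -E "tcp|ft"
python3 -m inch '[0,0,0.15,0,0,0,0.2,0,0,0,0,0,0,0.2]'|grep -E "tcp|ft"
python3 -m inch '[0,0,0.15,0,0,0,0.2,0,0,0,0,0,0,0.2]'|grep -E "tcp|ft"
python3 -m inch '[0,0,0.15,0,0,0,0.2,0,0,0,0,0,0,0.2]'|grep -E "tcp|ft"
```

```text
tcp_pos: [0.6215, -0.0105, 0.1411]
ft_force: [0.7, 0.7, -3.1]
tcp_pos: [0.6215, -0.0105, 0.1396]
ft_force: [0.2, 0.4, -3.5]
tcp_pos: [0.622, -0.0106, 0.1392]
ft_force: [-0.7, -1.2, 3.5]
tcp_pos: [0.6228, -0.0108, 0.1388]
ft_force: [1.4, -1.6, 10.3]
```

```bash
python3 -m inch '[0,0,-0.2,0,0,0,0.35,0,0,0,0,0,0,0.5,0,0,0,0,0,0,0.6,0,0,0,0,0,0,0.6,0,0,0,0,0,0,0.6]' 20
python3 -m inch '[0,0,-1.5,0,0,0,0.6,0,0,-3,0,0,0,0.6,0,0,-3,0,0,0,0.6,0,0,-3,0,0,0,0.6,0,0,-3,0,0,0,0.6,0,0,-1.5,0,0,0,0.6,0,0,0,0,0,0,0.6]'
python3 - <<'E'
from h import *
go(W("rack",[.064,.063,.26]),.266,0)
I=imaging.get_image("wrist")[:,:,::-1]
cv2.imwrite("pics/w3.png",cv2.resize(I,(640,480)))
E
```

```text
clock: 12.5
tcp_pos: [0.6215, -0.0105, 0.1387]
orientation: [0.284, 3.127, 0.001]
ft_force: [-0.5, 0.8, -0.8]
gripper_width: 0.0512
grasp_force: 0.0
clock: 13.08
tcp_pos: [0.6221, -0.0107, 0.293]
orientation: [0.283, 3.121, 0.001]
ft_force: [0.4, -0.1, 0.0]
gripper_width: 0.051
grasp_force: 0.0
to [62.02 33.41 26.  ] shift now [ 6.42 33.87  3.3 ] turn [ -0.01   0.47 -25.61] | shift after turn [-8.88 33.31  3.3 ]
```

View pics/w3.png

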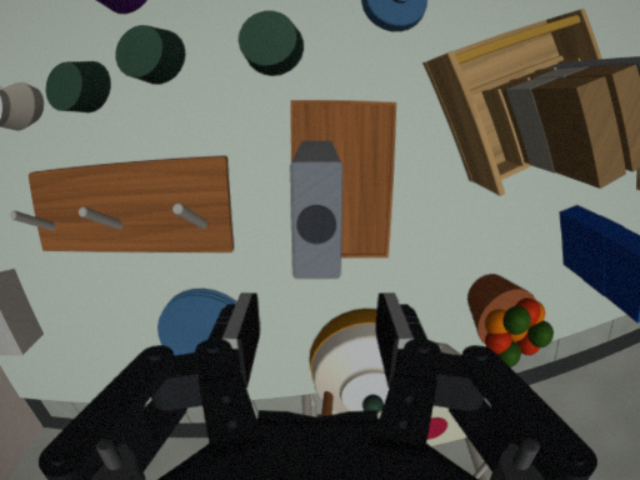

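Tin R stands on the tray's right half, its lid at (317,224), and the cups are where they were.

```bash
python3 -m inch '[0,0,0,0,0,-6.4,0,0,0,0,0,0,-6.4,0,0,0,0,0,0,-6.4,0,0,0,0,0,0,-6.4,0]'
python3 -m inch '[-0.8,3.3,0,0,0,0,0,-0.9,3.3,0,0,0,0,0,-0.9,3.3,0,0,0,0,0,-0.9,3.4,0,0,0,0,0,-0.9,3.4,0,0,0,0,0,-0.9,3.3,0,0,0,0,0,-0.9,3.3,0,0,0,0,0,-0.9,3.3,0,0,0,0,0,-0.9,3.3,0,0,0,0,0,-0.9,3.4,0,0,0,0,0]'
python3 -m inch '[0,0,0,0,0,0,0,0,0,0,0,0,0,0]'
python3 - <<'E'
from h import *
go(W("rack",[.063,.063,.172]),.266,0)
I=imaging.get_image("wrist")[:,:,::-1]
cv2.imwrite("pics/w4.png",cv2.resize(I,(640,480)))
import pickle;pickle.dump(imaging.camera_info("wrist"),open("w4.pkl","wb"))
E
```

```text
clock: 13.47
tcp_pos: [0.621, -0.0106, 0.2869]
orientation: [0.425, -3.112, -0.001]
ft_force: [-0.2, -0.0, -0.0]
gripper_width: 0.0031
grasp_force: 0.0
clock: 14.3
tcp_pos: [0.6192, 0.3355, 0.287]
orientation: [0.416, -3.114, 0.001]
ft_force: [1.2, 0.5, -0.3]
gripper_width: -0.0
grasp_force: 0.0
clock: 14.47
tcp_pos: [0.619, 0.3357, 0.2863]
orientation: [0.42, -3.112, 0.001]
ft_force: [0.1, -1.0, -0.7]
gripper_width: -0.0002
grasp_force: 0.0
to [61.92 33.38 17.2 ] shift now [ 0.01 -0.18 11.43] turn [-0.03 -0.07  0.14] | shift after turn [ 0.02 -0.19 11.43]
```

View pics/w4.png

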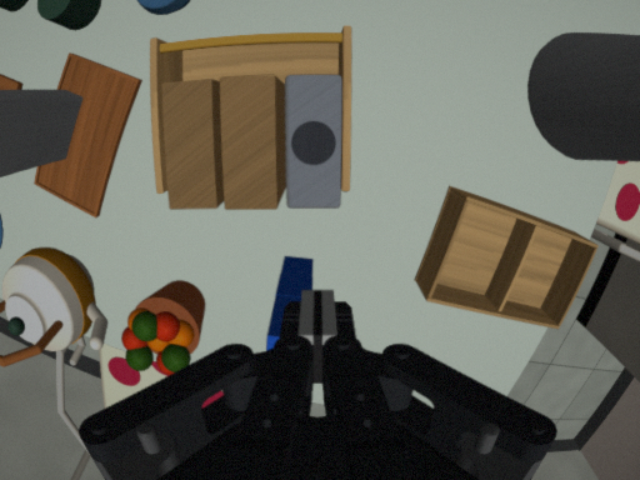

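Tin L's lid is at (314,143), lined up with the fingers at column 317, so I'll repeat the tip.

```bash

python3 -m inch '[0,-0.1,2.8,0,0,0,0,0,0,2.9,0,0,0,0,0,0,2.9,0,0,0,0,0,0,2.8,0,0,0,0,0,0,0,0,0,0,0]'
python3 -m inch '[0.8,0,0,0,0,0,0,0.8,0,-0.2,0,0,0,0,0.8,0,-0.2,0,0,0,0,0.8,0,-0.2,0,0,0,0,0.8,0,-0.2,0,0,0,0,0.8,0,-0.2,0,0,0,0,0.8,0,-0.2,0,0,0,0]'
python3 -m inch '[0.7,0,0,0,0,0,0,0.7,0,0,0,0,0,0,0.6,0,0,0,0,0,0,0.6,0,0,0,0,0,0,0.5,0,0,0,0,0,0,0.5,0,0,0,0,0,0,0.5,0,0,0,0,0,0,0.5,0,0,0,0,0,0,0.5,0,0,0,0,0,0,0,0,0,0,0,0,0]'
python3 -m inch '[0,0,-2.5,0,0,0,0.5,0,0,-3,0,0,0,1,-3,0,-3,0,0,0,1,0,0,-3,0,0,0,1,0,0,-3,0,0,0,1,0,0,-2,0,0,0,1,0,0,0,0,0,0,1]'
python3 - <<'E'
from h import *
I=imaging.get_image("wrist");cv2.imwrite("pics/w5.png",cv2.resize(I[:,:,::-1],(640,480)))
import pickle;pickle.dump(imaging.camera_info("wrist"),open("w5.pkl","wb"))
E
```

```text
clock: 14.93
tcp_pos: [0.6185, 0.3308, 0.1681]
orientation: [0.413, -3.107, 0.004]
ft_force: [-0.7, -0.3, -1.8]
gripper_width: 0.0001
grasp_force: 0.0
clock: 15.52
tcp_pos: [0.5664, 0.3175, 0.1889]
orientation: [-0.414, 3.11, 0.001]
ft_force: [-0.5, -0.3, 0.2]
gripper_width: 0.0
grasp_force: 0.4
clock: 16.35
tcp_pos: [0.5162, 0.305, 0.1869]
orientation: [-0.416, 3.112, 0.0]
ft_force: [0.1, 0.6, 0.1]
gripper_width: -0.0
grasp_force: 0.0
clock: 16.93
tcp_pos: [0.5457, 0.313, 0.3563]
orientation: [-0.415, 3.105, 0.004]
ft_force: [-0.1, -0.3, 0.7]
gripper_width: 0.0832
grasp_force: 0.0
```

View pics/w5.png

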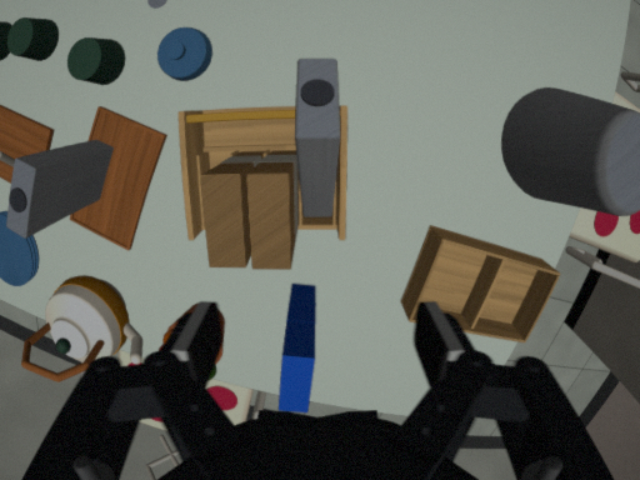

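Tin L leans on the bar, with its lid at (317,93). The cartons are upright and tin R is still on the tray.

```bash
python3 -m inch '[0,0,0,0,-6.02,0,1,0,0,0,0,-6.02,0,1,0,0,0,0,-6.02,0,1,0,0,0,0,-6.02,0,1,0,0,0,0,-6.02,0,1,0,0,0,0,-6.02,0,1,0,0,0,0,0,0,1]' | grep tcp
python3 - <<'E'
from h import *
import pickle
i=pickle.load(open("w5.pkl","rb"));x,y,a=F["rack"]
print(R.from_euler('z',-a).apply(wr(np.array([317,93])*.8,.185,i)-[x,y,0])*1000)
ax=np.array([-np.sin(.63),0,np.cos(.63)]);foot=np.array([-.0035,.063,.038])
go(W("rack",foot+.13*ax),.266,.63)
E
```

```text
tcp_pos: [0.5432, 0.3124, 0.3488]
[-110.34   62.96  185.  ]
to [48.12 29.62 14.3 ] shift now [17.35  0.1  12.78] turn [0.01 0.22 0.08] | shift after turn [17.3   0.07 12.85]
```

```bash
python3 -m inch '[2.9,0,0,0,0,0,1,2.9,0,0,0,0,0,1,2.9,0,0,0,0,0,1,2.9,0,0,0,0,0,1,2.9,0.1,0,0,0,0,1,2.8,0,0,0,0,0,1,0,0,0,0,0,0,1]'
python3 -m inch '[0,0,2.6,0,0,0,1,0,0,2.6,0,0,0,1,0,0,2.6,0,0,0,1,0,0,2.6,0,0,0,1,0,0,2.6,0,0,0,1,0,0,0,0,0,0,0.2,0,0,0,0,0,0,0.2,0,0,0,0,0,0,0.2,0,0,0,0,0,0,0.2,0,0,0,0,0,0,0.2]' 60
python3 -m inch '[0,0,0,0,0,0,0.2,0,0,0,0,0,0,0.2]'
python3 -m inch '[-0.6,0,-0.8,0,0,0,0.2,-1.2,0,-1.6,0,0,0,0.2,-1.5,0,-2,0,0,0,0.2,-1.5,0,-2,0,0,0,0.2,-1.5,0,-2,0,0,0,0.2,-1.5,0,-2,0,0,0,0.2,-1.5,0,-2,0,0,0,0.2,-1.5,0,-2,0,0,0,0.2,-1.2,0,-1.6,0,0,0,0.2,0,0,0,0,0,0,0.2]'
python3 -m inch '[0,0,0,0,5,0,0.2,0,0,0,0,6,0,0.2,0,0,0,0,6,0,0.2,0,0,0,0,6,0,0.2,0,0,0,0,6,0,0.2,0,0,0,0,5,0,0.2,0,0,0,0,2,0,0.2,0,0,0,0,0,0,0.2]'
python3 - <<'E'
from h import *
go(W("tray",[0,.031,.35]),-.181,0)
E
```

```text
clock: 18.15
tcp_pos: [0.4069, 0.2755, 0.2452]
orientation: [-0.335, 2.498, 0.104]
ft_force: [-1.0, -0.1, -0.6]
gripper_width: 0.0855
grasp_force: 0.0
clock: 18.98
tcp_pos: [0.4844, 0.2975, 0.1457]
orientation: [-0.333, 2.489, 0.11]
ft_force: [-1.5, 0.9, 1.1]
gripper_width: 0.0355
grasp_force: 60.8
clock: 19.15
tcp_pos: [0.4845, 0.2975, 0.1455]
orientation: [-0.333, 2.488, 0.11]
ft_force: [-4.1, -0.8, 7.8]
gripper_width: 0.0355
grasp_force: 61.5
clock: 19.98
tcp_pos: [0.4867, 0.2981, 0.3486]
orientation: [-0.332, 2.485, 0.112]
ft_force: [0.4, 0.6, -2.5]
gripper_width: 0.0354
grasp_force: 61.0
clock: 20.65
tcp_pos: [0.4869, 0.2976, 0.3417]
orientation: [0.415, -3.113, 0.002]
ft_force: [0.2, 0.4, -4.0]
gripper_width: 0.0351
grasp_force: 60.8
to [63.16  5.1  35.  ] shift now [ -7.51 -27.59  -0.81] turn [-0.07 -0.04 25.55] | shift after turn [-18.67 -21.65  -0.83]
```

```bash
python3 -m inch '[0,0,0,0,0,5.1,0.2,0,0,0,0,0,5.1,0.2,0,0,0,0,0,5.1,0.2,0,0,0,0,0,5.1,0.2,0,0,0,0,0,5.2,0.2]' | grep tcp
python3 -m inch '[-1.4,-1.6,0,0,0,0,0.2,-2.4,-2.8,0,0,0,0,0.2,-2.4,-2.8,0,0,0,0,0.2,-2.4,-2.8,0,0,0,0,0.2,-2.4,-2.8,0,0,0,0,0.2,-2.4,-2.8,0,0,0,0,0.2,-2.4,-2.8,0,0,0,0,0.2,-1.7,-2,0,0,0,0,0.2,-1.2,-1.2,0,0,0,0,0.2,0,0,0,0,0,0,0.2]' |grep tcp
python3 - <<'E'
from h import *
go(W("tray",[0,.031,.148]),-.181,0)
E
```

```text
tcp_pos: [0.486, 0.2977, 0.3432]
tcp_pos: [0.6323, 0.0486, 0.3427]
to [63.16  5.1  14.8 ] shift now [ 0.19  0.21 19.47] turn [ 0.03  0.2  -0.2 ] | shift after turn [ 0.12  0.22 19.47]
```

```bash

python3 -m inch '[0,0.2,1.5,0,0,0,0.2,0,0,3,0,0,0,0.2,0,0,3,0,0,0,0.2,0,0,3,0,0,0,0.2,0,0,3,0,0,0,0.2,0,0,2.5,0,0,0,0.2,0,0,1.5,0,0,0,0.2,0,0,1,0,0,0,0.2,0,0,0.5,0,0,0,0.2,0,0,0,0,0,0,0.2]'
python3 -m inch '[0,0,0,0,0,0,0.2]'
python3 - <<'E'
from h import *
go(W("tray",[0,.031,.138]),-.181,0)
E
```

```text
clock: 22.73
tcp_pos: [0.6322, 0.0541, 0.1539]
orientation: [0.283, 3.125, 0.002]
ft_force: [-0.4, -0.9, -3.5]
gripper_width: 0.0353
grasp_force: 61.0
clock: 22.82
tcp_pos: [0.6328, 0.054, 0.1554]
orientation: [0.283, 3.123, 0.002]
ft_force: [-0.5, 0.0, -2.8]
gripper_width: 0.0352
grasp_force: 61.0
to [63.16  5.1  13.8 ] shift now [ 0.08 -0.33  1.74] turn [0.12 0.3  0.01] | shift after turn [ 0.07 -0.32  1.74]
```

```bash

python3 -m inch '[0,-0.25,0.6,0,0,0,0.2,0,0,0.5,0,0,0,0.2,0,0,0,0,0,0,0.2]'|grep -E "tcp|ft"
python3 -m inch '[0,0,0.15,0,0,0,0.2,0,0,0,0,0,0,0.2]'|grep -E "tcp|ft"
python3 -m inch '[0,0,0.15,0,0,0,0.2,0,0,0,0,0,0,0.2]'|grep -E "tcp|ft"
python3 -m inch '[0,0,0.15,0,0,0,0.2,0,0,0,0,0,0,0.2]'|grep -E "tcp|ft"
```

```text
tcp_pos: [0.6318, 0.0512, 0.1426]
ft_force: [1.2, -1.0, -3.5]
tcp_pos: [0.6322, 0.0513, 0.1419]
ft_force: [0.2, -0.3, -2.9]
tcp_pos: [0.6322, 0.0514, 0.1404]
ft_force: [0.1, 0.1, -2.8]
tcp_pos: [0.6325, 0.0514, 0.1397]
ft_force: [-1.2, 0.5, 2.5]
```

```bash

python3 -m inch '[0,0,0.15,0,0,0,0.2,0,0,0,0,0,0,0.2]'|grep -E "tcp|ft"
python3 -m inch '[0,0,-0.2,0,0,0,0.35,0,0,0,0,0,0,0.5,0,0,0,0,0,0,0.55,0,0,0,0,0,0,0.55,0,0,0,0,0,0,0.55]' 20
python3 -m inch '[0,0,-1.5,0,0,0,0.55,0,0,-3,0,0,0,0.55,0,0,-3,0,0,0,0.55,0,0,-3,0,0,0,0.55,0,0,-3,0,0,0,0.55,0,0,-1.5,0,0,0,0.55,0,0,0,0,0,0,0.55]'
python3 - <<'E'
from h import *
I=imaging.get_image("wrist");cv2.imwrite("pics/w6.png",cv2.resize(I[:,:,::-1],(800,600)))
import pickle;pickle.dump(imaging.camera_info("wrist"),open("w6.pkl","wb"))
E
```

```text
tcp_pos: [0.633, 0.0515, 0.1396]
ft_force: [-3.3, 1.3, 12.4]
clock: 24.15
tcp_pos: [0.6324, 0.0514, 0.1397]
orientation: [0.283, 3.124, 0.002]
ft_force: [0.7, 1.7, 3.6]
gripper_width: 0.0472
grasp_force: 1.5
clock: 24.73
tcp_pos: [0.6323, 0.0512, 0.2935]
orientation: [0.283, 3.119, 0.003]
ft_force: [-0.1, 0.2, 0.6]
gripper_width: 0.0466
grasp_force: 0.0
```

View pics/w6.png

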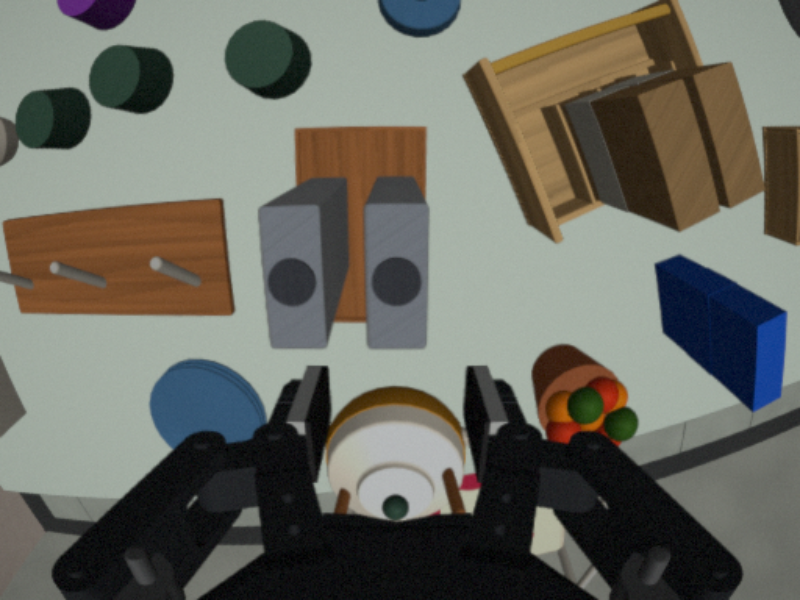

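Both tins stand upright side by side on the tray: lids at (292,282) and (396,281). The cup feet are at about (263,57), (125,78) and (48,118), and the peg tips at (158,264) and (57,268). Now the cups.

```bash
python3 - <<'E'
from h import *
np.set_printoptions(precision=4,suppress=True)
import pickle
i=pickle.load(open("w6.pkl","rb"))
for k,(u,v,z) in dict(cA=(260,56,.06),cB=(123,78,.06),cC=(46,118,.06),p3=(157,264,.094),p2=(56,268,.094),d1=(221,199,.015),d2=(233,315,.015),d3=(5,220,.015),d4=(22,312,.015),tl1=(292,282,.189),tl2=(396,281,.189)).items(): print(k,wr(np.array([u,v])*.64,z,i))
for y in(-.12,0,.12): print("peg",W("drain",[-.0211,y,.094]))
T=cv2.imread("pics/raw_top.png")
c=W("tray",[0,0,0])
N=imaging.get_image("top")[:,:,::-1]
for k,a in dict(cA=(408,346),cB=(469,354),cC=(525,358)).items():
    _,ca,n=blob(N,np.array(a)*.64,7);print(k,n,at("top",ca,.06))
# hover target above cup A, tool yawed with the drainer
go([.455,-.032,.2],-.174,0)
E
```

```text
cA [ 0.4603 -0.0269  0.06  ]
cB [ 0.4379 -0.156   0.06  ]
cC [ 0.4417 -0.2554  0.06  ]
p3 [ 0.6057 -0.1443  0.094 ]
p2 [ 0.5854 -0.2595  0.094 ]
d1 [ 0.5711 -0.1042  0.015 ]
d2 [ 0.6867 -0.125   0.015 ]
d3 [ 0.5183 -0.4011  0.015 ]
d4 [ 0.6334 -0.4241  0.015 ]
tl1 [ 0.6174 -0.0041  0.189 ]
tl2 [0.6275 0.0534 0.189 ]
peg [ 0.5589 -0.3865  0.094 ]
peg [ 0.5797 -0.2683  0.094 ]
peg [ 0.6005 -0.1502  0.094 ]
cA 220 [ 0.4561 -0.0351  0.06  ]
cB 222 [ 0.4283 -0.1686  0.06  ]
cC 212 [ 0.4329 -0.2765  0.06  ]
to [45.5 -3.2 20. ] shift now [ 15.8968 -11.3726   8.8198] turn [ 0.0995  0.1989 -0.4041] | shift after turn [ 15.9458 -11.245    8.8947]
```

```bash
sed -i 's/drain=(.6005,-.272,-.174)/drain=(.6045,-.2695,-.174)/' h.py
cat >>h.py <<'E'
def cup(guess):
    "foot-centre of the green cup near guess, from the wrist camera"
    i=imaging.camera_info("wrist");I=imaging.get_image("wrist");K,T=i["K"],i["cam_to_world"]
    c=T[:3,:3].T@(np.array([*guess,.06])-T[:3,3]);t=np.arccos(c[2]/np.linalg.norm(c));uv=K[:2,2]+K[0,0]*t*c[:2]/np.linalg.norm(c[:2])
    B=cv2.GaussianBlur(I,(3,3),0).astype(int);g=(B[:,:,1]-B[:,:,0]>8)&(B[:,:,1]-B[:,:,2]>-2)
    n,l,s,ce=cv2.connectedComponentsWithStats(g.astype(np.uint8));k=[j for j in range(1,n) if s[j,4]>300]
    if not k: print("no green",uv,I[int(uv[1]),int(uv[0])]);return
    j=min(k,key=lambda j:np.linalg.norm(ce[j]-uv));m=l==j
    v=B[:,:,1][m];th,_=cv2.threshold(v.astype(np.uint8).reshape(-1,1),0,255,cv2.THRESH_OTSU)
    f=(m&(B[:,:,1]>th)).astype(np.uint8);f=cv2.morphologyEx(f,cv2.MORPH_OPEN,np.ones((5,5)))
    cs=max(cv2.findContours(f,0,2)[0],key=cv2.contourArea);P=np.array([wr(q[0],.06,i) for q in cs])[:,:2].astype(np.float32)
    (x,y),r=cv2.minEnclosingCircle(P);print("guess px",uv,"blob",ce[j],s[j,4],"thr",th,"foot centre",np.round([x,y],4),"radius mm",r*1000,"mean",P.mean(0))
    return np.array([x,y])
E
python3 -m inch '[1.9,-1.4,0,0,0,0,1,2,-1.4,0,0,0,0,1,2,-1.4,0,0,0,0,1,2,-1.4,0,0,0,0,1,2,-1.4,0,0,0,0,1,2,-1.4,0,0,0,0,1,2,-1.4,1,0,0,0,1,2,-1.4,2,0,0,0,1,0,0,3,0,0,0,1,0,0,2.5,0,0,0,1]' | grep tcp
python3 -m inch '[0,0,0,0,0,-0.4,1,0,0,0,0,0,0,1]' |grep -E "tcp|wid"
python3 - <<'E'
from h import *
for g in((.456,-.032),(.435,-.16),(.434,-.272)): cup(g)
E
```

```text
tcp_pos: [0.4537, -0.0306, 0.2013]
tcp_pos: [0.4547, -0.0302, 0.2027]
gripper_width: 0.0855
guess px [250.56 174.4 ] blob [233.67 125.42] 106645 thr 105.0 foot centre [ 0.45 -0.11] radius mm 440.23117423057556 mean [ 0.4  -0.07]
guess px [129.17 175.16] blob [232.53 126.07] 106956 thr 106.0 foot centre [ 0.45 -0.1 ] radius mm 439.95794653892517 mean [ 0.4  -0.07]
guess px [ 53.25 190.38] blob [116.98 363.15] 1381 thr 149.0 foot centre [ 0.74 -0.32] radius mm 86.31575107574463 mean [ 0.74 -0.31]
```

```bash
sed -i 's/g=(B\[:,:,1\]-B\[:,:,0\]>8)&(B\[:,:,1\]-B\[:,:,2\]>-2)/g=(B[:,:,1]-B[:,:,0]>.12*B[:,:,1])\&(B[:,:,1]>B[:,:,2])\&(B[:,:,1]<100)/' h.py
python3 - <<'E'
from h import *
I=imaging.get_image("wrist");print(I[174,250],I[176,129],I[190,53],I[60,300])
for g in((.456,-.032),(.435,-.16),(.434,-.272)): cup(g)
E
```

```text
[41 61 50] [34 57 44] [39 59 49] [ 98 102 107]
guess px [250.4  171.89] blob [253.01 165.47] 3189 thr 47.0 foot centre [ 0.46 -0.03] radius mm 29.728932306170464 mean [ 0.46 -0.03]
guess px [129.29 174.31] blob [132.66 165.32] 3123 thr 45.0 foot centre [ 0.43 -0.17] radius mm 29.564768075942993 mean [ 0.43 -0.17]
guess px [ 53.23 190.41] blob [ 65.12 184.35] 2575 thr 44.0 foot centre [ 0.44 -0.28] radius mm 29.503805562853813 mean [ 0.44 -0.28]
```

```bash
python3 - <<'E'
from h import *
p=cup((.456,-.032));print(p*1000);print(cup((.43,-.17))*1000,cup((.44,-.28))*1000)
go([*p,.022],-.174,0)
E
```

```text
guess px [250.44 172.36] blob [253.13 165.86] 3192 thr 47.0 foot centre [ 0.46 -0.03] radius mm 29.693100601434708 mean [ 0.46 -0.03]
[456.41 -29.13]
guess px [120.05 172.08] blob [132.52 165.87] 3136 thr 45.0 foot centre [ 0.43 -0.17] radius mm 29.46910820901394 mean [ 0.43 -0.17]
guess px [ 50.25 196.4 ] blob [ 64.97 184.86] 2573 thr 44.0 foot centre [ 0.44 -0.28] radius mm 29.28980067372322 mean [ 0.44 -0.28]
[ 431.39 -167.29] [ 436.3  -275.76]
to [45.64 -2.91  2.2 ] shift now [ 0.    0.09 18.2 ] turn [0.1  0.24 0.  ] | shift after turn [-0.08  0.12 18.19]
```

```bash
python3 -m inch '[0,0,2,0,0,0,1,0,0,3,0,0,0,1,0,0,3,0,0,0,1,0,0,3,0,0,0,1,0,0,3,0,0,0,1,0,0,2.2,0,0,0,1,0,0,1.2,0,0,0,1,0,0,0.5,0,0,0,1,0,0,0,0,0,0,1]'
python3 -m inch '[0,0,0,0,0,0,0.5,0,0,0,0,0,0,0.5,0,0,0,0,0,0,0.5,0,0,0,0,0,0,0.5,0,0,0,0,0,0,0.5]' 45
```

```text
clock: 27.08
tcp_pos: [0.4557, -0.03, 0.024]
orientation: [0.273, 3.127, 0.002]
ft_force: [0.0, 0.2, 0.4]
gripper_width: 0.0852
grasp_force: 0.0
clock: 27.5
tcp_pos: [0.4572, -0.0299, 0.0264]
orientation: [0.272, 3.123, 0.003]
ft_force: [-0.5, 3.4, 8.5]
gripper_width: 0.0618
grasp_force: 46.8
```

```bash
cat >>h.py <<'E'
def peg(n,inside,back):
    tz=np.array([np.sin(.5),0,-np.cos(.5)]);tip=np.array([-.0211,(n-2)*.12,.094])
    return W("drain",tip+(inside-back)*tz)
E
python3 -m inch '[0,0,-1,0,0,0,0.5,0,0,-3,0,0,0,0.5,0,0,-3,0,0,0,0.5,0,0,-3,0,0,0,0.5,0,0,-3,0,0,0,0.5,0,0,-3,0,0,0,0.5,0,0,-2,0,0,0,0.5,0,0,0,0,0,0,0.5]'
python3 -m inch '[0,0,0,0,-4.8,0,0.5,0,0,0,0,-4.8,0,0.5,0,0,0,0,-4.8,0,0.5,0,0,0,0,-4.8,0,0.5,0,0,0,0,-4.8,0,0.5,0,0,0,0,-4.6,0,0.5,0,0,0,0,0,0,0.5]'
python3 - <<'E'
from h import *
go(peg(3,.030,.085),-.174,.5)
go(peg(3,.030,0),-.174,.5)
E
```

```text
clock: 28.17
tcp_pos: [0.4566, -0.0305, 0.21]
orientation: [0.272, 3.118, 0.001]
ft_force: [1.1, 0.0, -1.5]
gripper_width: 0.0617
grasp_force: 50.0
clock: 28.75
tcp_pos: [0.4536, -0.0299, 0.2038]
orientation: [0.23, 2.628, -0.057]
ft_force: [-1.1, -0.2, -2.0]
gripper_width: 0.0614
grasp_force: 50.0
to [ 57.85 -14.31  14.23] shift now [-9.52 -9.   12.27] turn [ 0.09  0.26 -0.03] | shift after turn [-9.57 -8.98 12.24]
to [ 61.87 -15.01   6.77] shift now [-9.48 -9.01 20.77] turn [ 0.09  0.26 -0.03] | shift after turn [-9.57 -8.98 20.74]
```

```bash

python3 -m inch '[-1.5,-1.4,0,0,0,0,0.5,-2,-1.9,0,0,0,0,0.5,-2,-1.9,0,0,0,0,0.5,-2,-1.9,0,0,0,0,0.5,-2,-1.9,0,0,0,0,0.5,0,0,2,0,0,0,0.5,0,0,3,0,0,0,0.5,0,0,3,0,0,0,0.5,0,0,3,0,0,0,0.5,0,0,0,0,0,0,0.5]'
python3 - <<'E'
from h import *
go(peg(3,.030,0),-.174,.5)
I=imaging.get_image("top")[:,:,::-1]
cv2.imwrite("pics/t1.png",cv2.resize(I[130:230,260:400],(800,571),interpolation=cv2.INTER_CUBIC))
E
```

```text
clock: 29.58
tcp_pos: [0.5735, -0.142, 0.148]
orientation: [0.231, 2.64, -0.053]
ft_force: [0.2, -0.2, -2.8]
gripper_width: 0.0615
grasp_force: 50.5
to [ 61.87 -15.01   6.77] shift now [-0.24 -0.05  9.25] turn [ 0.2  -0.42 -0.08] | shift after turn [-0.17 -0.02  9.25]
```

View pics/t1.png

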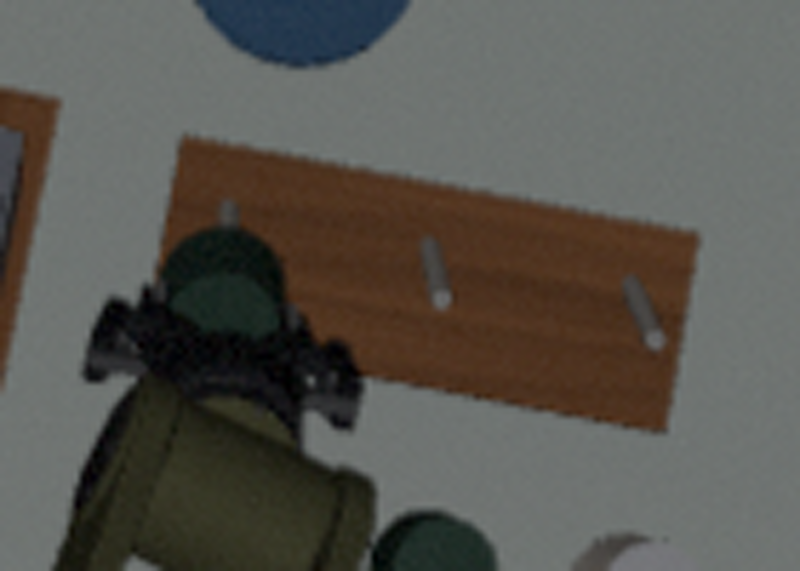

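The held cup, at (222,290), sits in line with peg 3, whose base shows at (229,210). I'll slide it down along the peg.

```bash

python3 -m inch '[-0.1,0,1.5,0,0,0,0.5,-0.1,0,2,0,0,0,0.5,0,0,2,0,0,0,0.5,0,0,1.5,0,0,0,0.5,0,0,0.6,0,0,0,0.5,0,0,0,0,0,0,0.5]' |grep -E "tcp|ft|wid"
python3 -m inch '[0,0,0.5,0,0,0,0.5,0,0,0,0,0,0,0.5]'|grep -E "tcp|ft"
python3 -m inch '[0,0,0.3,0,0,0,0.5,0,0,0,0,0,0,0.5]'|grep -E "tcp|ft"
python3 -m inch '[0,0,0.3,0,0,0,0.5,0,0,0,0,0,0,0.5]'|grep -E "tcp|ft"
python3 - <<'E'
from h import *
go(peg(3,.030,0),-.174,.5)
E
```

```text
tcp_pos: [0.6119, -0.1489, 0.0886]
ft_force: [-0.5, 1.1, -2.1]
gripper_width: 0.0616
tcp_pos: [0.6144, -0.1494, 0.0849]
ft_force: [0.4, 0.3, -1.8]
tcp_pos: [0.6157, -0.1496, 0.0817]
ft_force: [-0.5, 0.3, -1.3]
tcp_pos: [0.6171, -0.1498, 0.0786]
ft_force: [-1.1, -0.5, -1.1]
to [ 61.87 -15.01   6.77] shift now [ 0.39 -0.01  1.03] turn [ 0.09  0.17 -0.05] | shift after turn [ 0.38 -0.    1.03]
```

```bash

python3 -m inch '[0.3,0,0.3,0,0,0,0.5,0,0,0,0,0,0,0.5]'|grep -E "tcp|ft"
python3 -m inch '[0,0,0.3,0,0,0,0.5,0,0,0,0,0,0,0.5]'|grep -E "tcp|ft"
python3 -m inch '[0,0,0.2,0,0,0,0.5,0,0,0,0,0,0,0.5]'|grep -E "tcp|ft"
python3 -m inch '[0,0,0.2,0,0,0,0.5,0,0,0,0,0,0,0.5]'|grep -E "tcp|ft"
```

```text
tcp_pos: [0.6154, -0.1495, 0.0738]
ft_force: [-0.7, -0.3, -2.1]
tcp_pos: [0.6173, -0.1498, 0.0715]
ft_force: [0.4, 0.0, -2.0]
tcp_pos: [0.6183, -0.15, 0.0699]
ft_force: [-0.7, -0.1, -1.0]
tcp_pos: [0.6194, -0.1502, 0.0689]
ft_force: [-6.9, 1.8, 6.4]
```

```bash

python3 -m inch '[0,0,0.1,0,0,0,0.5,0,0,0,0,0,0,0.5]'|grep -E "tcp|ft"
python3 -m inch '[0,0,0,0,0,0,0.8,0,0,0,0,0,0,0.95,0,0,0,0,0,0,1,0,0,0,0,0,0,1,0,0,-1,0,0,0,1,0,0,-2,0,0,0,1,0,0,-3,0,0,0,1,0,0,-3,0,0,0,1,0,0,-3,0,0,0,1,0,0,0,0,0,0,1]'
python3 -m inch '[1,-1,-2,0,4.8,0,1,0,0,0,0,4.8,0,1,0,0,0,0,4.8,0,1,0,0,0,0,4.8,0,1,0,0,0,0,4.8,0,1,0,0,0,0,4.6,0,1,0,0,0,0,0,0,1]' |grep tcp
python3 - <<'E'
from h import *
print(cup((.59,-.14)))
print(cup((.431,-.167)),cup((.436,-.276)))
go([.431,-.169,.2],-.174,0)
E
```

```text
tcp_pos: [0.6197, -0.1503, 0.0687]
ft_force: [-15.4, 3.1, 15.3]
clock: 32.3
tcp_pos: [0.5625, -0.1406, 0.1786]
orientation: [0.229, 2.623, -0.059]
ft_force: [0.3, 0.3, 2.1]
gripper_width: 0.0851
grasp_force: 0.0
tcp_pos: [0.5435, -0.1473, 0.1854]
guess px [267.46 220.78] blob [262.11 241.55] 4294 thr 49.0 foot centre [ 0.63 -0.15] radius mm 35.22568941116333 mean [ 0.63 -0.15]
[ 0.63 -0.15]
guess px [207.85  62.25] blob [210.87  65.66] 3624 thr 50.0 foot centre [ 0.43 -0.17] radius mm 29.675351455807686 mean [ 0.43 -0.17]
guess px [101.6   96.58] blob [115.11  95.61] 3672 thr 47.0 foot centre [ 0.44 -0.28] radius mm 29.538419097661972 mean [ 0.44 -0.27]
[ 0.43 -0.17] [ 0.44 -0.28]
to [ 43.1 -16.9  20. ] shift now [10.6  -4.09 -1.55] turn [0.11 0.31 0.  ] | shift after turn [10.61 -4.1  -1.49]
```

```bash

python3 -m inch '[2,-0.8,-1.5,0,0,0,1,2.8,-1.1,0,0,0,0,1,2.9,-1.1,0,0,0,0,1,2.9,-1.1,0,0,0,0,1,0,0,0,0,0,0,1]' |grep tcp
python3 - <<'E'
from h import *
p=cup((.431,-.168));print(p*1000);go([*p,.024],-.174,0)
N=imaging.get_image("top")[:,:,::-1]
for k in((.595,-.145,.11),(.436,-.276,.06)):
    _,ca,n=blob(N,proj("top",np.array(k)),7);print(n,at("top",ca,k[2])*1000)
E
```

```text
tcp_pos: [0.4273, -0.1694, 0.1999]
guess px [254.18 176.27] blob [254.29 169.7 ] 3299 thr 45.0 foot centre [ 0.43 -0.17] radius mm 29.61880899965763 mean [ 0.43 -0.17]
[ 431.28 -168.02]
to [ 43.13 -16.8    2.4 ] shift now [-0.05  0.15 17.64] turn [ 0.07  0.36 -0.1 ] | shift after turn [-0.16  0.17 17.64]
228 [ 602.37 -146.07  110.  ]
613 [ 427.07 -211.27   60.  ]
```

```bash
python3 -m inch '[-0.2,0.1,2,0,0,0,1,0,0,3,0,0,0,1,0,0,3,0,0,0,1,0,0,3,0,0,0,1,0,0,3,0,0,0,1,0,0,2.2,0,0,0,1,0,0,1,0,0,0,1,0,0,0.4,0,0,0,1,0,0,0,0,0,0,1]'|grep tcp
python3 -m inch '[0,0,0,0,0,0,0.5,0,0,0,0,0,0,0.5,0,0,0,0,0,0,0.5,0,0,0,0,0,0,0.5,0,0,0,0,0,0,0.5]' 45
python3 -m inch '[0,0,-1,0,0,0,0.5,0,0,-3,0,0,0,0.5,0,0,-3,0,0,0,0.5,0,0,-3,0,0,0,0.5,0,0,-3,0,0,0,0.5,0,0,-3,0,0,0,0.5,0,0,-2,0,0,0,0.5,0,0,0,0,0,0,0.5]'|grep -E "wid|gra"
python3 -m inch '[0,0,0,0,-4.8,0,0.5,0,0,0,0,-4.8,0,0.5,0,0,0,0,-4.8,0,0.5,0,0,0,0,-4.8,0,0.5,0,0,0,0,-4.8,0,0.5,0,0,0,0,-4.6,0,0.5,0,0,0,0,0,0,0.5]'|grep tcp
python3 - <<'E'
from h import *
go(peg(2,.030,.09),-.174,.5)
E
```

```text
tcp_pos: [0.4345, -0.1682, 0.0239]
clock: 34.72
tcp_pos: [0.4353, -0.1685, 0.0259]
orientation: [0.272, 3.123, 0.001]
ft_force: [-0.4, 4.7, 11.1]
gripper_width: 0.0617
grasp_force: 46.1
gripper_width: 0.0618
grasp_force: 49.8
tcp_pos: [0.4318, -0.168, 0.2031]
to [ 55.54 -26.09  14.67] shift now [-9.34 -7.01 11.59] turn [ 0.09  0.27 -0.09] | shift after turn [-9.39 -7.01 11.56]
```

```bash

python3 -m inch '[-1.5,-1.1,0,0,0,0,0.5,-2,-1.5,0,0,0,0,0.5,-2,-1.5,0,0,0,0,0.5,-2,-1.5,0,0,0,0,0.5,-1.9,-1.4,0,0,0,0,0.5,0,0,2,0,0,0,0.5,0,0,3,0,0,0,0.5,0,0,3,0,0,0,0.5,0,0,2.5,0,0,0,0.5,0,0,0,0,0,0,0.5]' |grep -E "tcp|ft"
python3 - <<'E'
from h import *
go(peg(2,.030,0),-.174,.5)
E
```

```text
tcp_pos: [0.5521, -0.2594, 0.152]
ft_force: [-0.5, -0.7, -3.0]
to [ 59.79 -26.83   6.77] shift now [-0.11 -0.13  9.64] turn [ 0.27 -0.34 -0.08] | shift after turn [-0.05 -0.09  9.64]
```

```bash

python3 -m inch '[0,-0.1,1.5,0,0,0,0.5,0,0,2,0,0,0,0.5,0,0,2,0,0,0,0.5,0,0,1.5,0,0,0,0.5,0,0,1,0,0,0,0.5,0,0,0,0,0,0,0.5]' |grep -E "tcp|ft|wid"
python3 -m inch '[0.2,0,0.4,0,0,0,0.5,0,0,0,0,0,0,0.5]'|grep -E "tcp|ft"
python3 - <<'E'
from h import *
go(peg(2,.030,0),-.174,.5)
E
python3 -m inch '[0.1,0,0.3,0,0,0,0.5,0,0,0,0,0,0,0.5]'|grep -E "tcp|ft"
python3 -m inch '[0,0,0.2,0,0,0,0.5,0,0,0,0,0,0,0.5]'|grep -E "tcp|ft"
python3 -m inch '[0,0,0.2,0,0,0,0.5,0,0,0,0,0,0,0.5]'|grep -E "tcp|ft"
```

```text
tcp_pos: [0.5901, -0.2676, 0.086]
ft_force: [0.5, -0.3, -1.8]
gripper_width: 0.0619
tcp_pos: [0.5901, -0.268, 0.083]
ft_force: [0.1, 0.0, -1.1]
to [ 59.79 -26.83   6.77] shift now [0.06 0.09 1.72] turn [ 0.09  0.17 -0.04] | shift after turn [0.06 0.1  1.72]
tcp_pos: [0.5907, -0.2681, 0.0798]
ft_force: [-1.0, -0.4, -2.2]
tcp_pos: [0.5918, -0.2683, 0.0778]
ft_force: [-0.4, -0.8, -2.1]
tcp_pos: [0.5928, -0.2684, 0.0758]
ft_force: [-0.6, 0.2, -1.9]
```

```bash

python3 -m inch '[0,0,0.3,0,0,0,0.5,0,0,0,0,0,0,0.5]'|grep -E "tcp|ft"
python3 -m inch '[0,0,0.3,0,0,0,0.5,0,0,0,0,0,0,0.5]'|grep -E "tcp|ft"
python3 -m inch '[0,0,0.2,0,0,0,0.5,0,0,0,0,0,0,0.5]'|grep -E "tcp|ft"
```

```text
tcp_pos: [0.5942, -0.2686, 0.0729]
ft_force: [-1.1, 0.1, -1.9]
tcp_pos: [0.5956, -0.2688, 0.0702]
ft_force: [0.4, 0.2, -1.3]
tcp_pos: [0.5965, -0.269, 0.0686]
ft_force: [0.1, -0.5, -2.3]
```

```bash

python3 -m inch '[0,0,0.15,0,0,0,0.5,0,0,0,0,0,0,0.5]'|grep -E "tcp|ft"
python3 -m inch '[0,0,0.15,0,0,0,0.5,0,0,0,0,0,0,0.5]'|grep -E "tcp|ft"
```

```text
tcp_pos: [0.5974, -0.2692, 0.068]
ft_force: [-3.3, 1.7, 3.7]
tcp_pos: [0.5982, -0.2694, 0.0677]
ft_force: [-14.2, 5.2, 15.2]
```

```bash

python3 -m inch '[0,0,0,0,0,0,0.8,0,0,0,0,0,0,0.95,0,0,0,0,0,0,1,0,0,0,0,0,0,1,0,0,-1,0,0,0,1,0,0,-2,0,0,0,1,0,0,-3,0,0,0,1,0,0,-3,0,0,0,1,0,0,-3,0,0,0,1,0,0,0,0,0,0,1]'|grep -E "tcp|gra"
python3 -m inch '[1,-1,-2,0,4.8,0,1,0,0,0,0,4.8,0,1,0,0,0,0,4.8,0,1,0,0,0,0,4.8,0,1,0,0,0,0,4.8,0,1,0,0,0,0,4.6,0,1,0,0,0,0,0,0,1]' |grep tcp
python3 - <<'E'
from h import *
p=cup((.436,-.276));print(p*1000)
go([p[0],p[1]-.001,.2],-.174,0)
N=imaging.get_image("top")[:,:,::-1]
for k in((.595,-.145,.11),(.58,-.265,.11)):
    _,ca,n=blob(N,proj("top",np.array(k)),7);print(n,at("top",ca,k[2])*1000)
E
```

```text
tcp_pos: [0.5405, -0.2601, 0.1774]
grasp_force: 0.0
tcp_pos: [0.5218, -0.2661, 0.1841]
guess px [224.27  89.14] blob [226.44  89.92] 3463 thr 50.0 foot centre [ 0.44 -0.28] radius mm 29.57438863813877 mean [ 0.44 -0.28]
[ 436.51 -275.55]
to [ 43.65 -27.66  20.  ] shift now [ 8.19 -2.5  -1.67] turn [0.11 0.23 0.04] | shift after turn [ 8.2  -2.51 -1.63]
233 [ 601.54 -146.95  110.  ]
126 [ 583.29 -254.    110.  ]
```

```bash

python3 -m inch '[1.5,-0.4,-1.6,0,0,0,1,2.2,-0.7,0,0,0,0,1,2.2,-0.7,0,0,0,0,1,2.2,-0.7,0,0,0,0,1,0,0,0,0,0,0,1]' |grep tcp
python3 - <<'E'
from h import *
p=cup((.436,-.276));print(p*1000);go([p[0],p[1]-.001,.024],-.174,0)
E
```

```text
tcp_pos: [0.4338, -0.277, 0.2]
guess px [253.52 174.78] blob [253.49 168.  ] 3316 thr 41.0 foot centre [ 0.44 -0.28] radius mm 29.911288991570473 mean [ 0.44 -0.28]
[ 435.97 -275.68]
to [ 43.6  -27.67   2.4 ] shift now [ 0.06  0.02 17.63] turn [ 0.08  0.36 -0.11] | shift after turn [-0.06  0.04 17.63]
```

```bash
python3 -m inch '[0,0,2,0,0,0,1,0,0,3,0,0,0,1,0,0,3,0,0,0,1,0,0,3,0,0,0,1,0,0,3,0,0,0,1,0,0,2.2,0,0,0,1,0,0,1,0,0,0,1,0,0,0.4,0,0,0,1,0,0,0,0,0,0,1]'|grep tcp
python3 -m inch '[0,0,0,0,0,0,0.5,0,0,0,0,0,0,0.5,0,0,0,0,0,0,0.5,0,0,0,0,0,0,0.5,0,0,0,0,0,0,0.5]' 45
python3 -m inch '[0,0,-1,0,0,0,0.5,0,0,-3,0,0,0,0.5,0,0,-3,0,0,0,0.5,0,0,-3,0,0,0,0.5,0,0,-3,0,0,0,0.5,0,0,-3,0,0,0,0.5,0,0,-2,0,0,0,0.5,0,0,0,0,0,0,0.5]'|grep -E "wid|gra"
python3 -m inch '[0,0,0,0,-4.8,0,0.5,0,0,0,0,-4.8,0,0.5,0,0,0,0,-4.8,0,0.5,0,0,0,0,-4.8,0,0.5,0,0,0,0,-4.8,0,0.5,0,0,0,0,-4.6,0,0.5,0,0,0,0,0,0,0.5]'|grep tcp
python3 - <<'E'
from h import *
go(peg(1,.030,.09),-.174,.5)
E
```

```text
tcp_pos: [0.4379, -0.2766, 0.0239]
clock: 41.95
tcp_pos: [0.4386, -0.277, 0.0257]
orientation: [0.272, 3.123, -0.0]
ft_force: [-1.3, 3.4, 9.6]
gripper_width: 0.0606
grasp_force: 48.1
gripper_width: 0.0602
grasp_force: 51.4
tcp_pos: [0.4354, -0.2761, 0.2029]
to [ 53.46 -37.91  14.67] shift now [-7.41 -8.42 10.5 ] turn [ 0.1   0.28 -0.13] | shift after turn [-7.44 -8.42 10.48]
```

```bash

python3 -m inch '[-1.4,-1.6,0,0,0,0,0.5,-1.5,-1.7,0,0,0,0,0.5,-1.5,-1.7,0,0,0,0,0.5,-1.5,-1.7,0,0,0,0,0.5,-1.5,-1.7,0,0,0,0,0.5,0,0,2,0,0,0,0.5,0,0,3,0,0,0,0.5,0,0,3,0,0,0,0.5,0,0,1.5,0,0,0,0.5,0,0,0,0,0,0,0.5]' |grep -E "tcp|ft|wid"
python3 - <<'E'
from h import *
go(peg(1,.030,0),-.174,.5)
I=imaging.get_image("wrist");a=cv2.resize(I[:,:,::-1],(440,330))
J=imaging.get_image("scene")[80:215,100:280,::-1];b=cv2.resize(J,(440,330),interpolation=cv2.INTER_CUBIC)[:,:355]
cv2.imwrite("pics/last.png",np.hstack([a,b]))
E
```

```text
tcp_pos: [0.5314, -0.3774, 0.1522]
ft_force: [-0.8, 0.1, -1.3]
gripper_width: 0.0606
to [ 57.71 -38.65   6.77] shift now [-0.07 -0.16  9.65] turn [ 0.29 -0.21 -0.08] | shift after turn [-0.04 -0.11  9.65]
```

View pics/last.png

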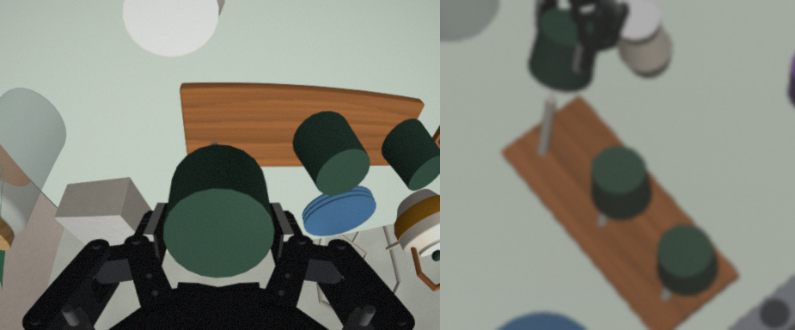

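The left half shows the held cup square in the fingers. The right half shows cups hanging on pegs 2 and 3, and peg 1 entering the held cup's mouth at (550,95).

```bash

python3 -m inch '[0,-0.1,1.5,0,0,0,0.5,0,0,2,0,0,0,0.5,0,0,2,0,0,0,0.5,0.2,0,1.5,0,0,0,0.5,0.1,0,1.5,0,0,0,0.5,0,0,0.4,0,0,0,0.5,0,0,0,0,0,0,0.5]' |grep -E "tcp|ft|wid"
python3 -m inch '[0,0,0.3,0,0,0,0.5,0,0,0,0,0,0,0.5]'|grep -E "tcp|ft"
python3 -m inch '[0,0,0.3,0,0,0,0.5,0,0,0,0,0,0,0.5]'|grep -E "tcp|ft"
python3 -m inch '[0,0,0.2,0,0,0,0.5,0,0,0,0,0,0,0.5]'|grep -E "tcp|ft"
python3 - <<'E'
from h import *
go(peg(1,.030,0),-.174,.5)
E
```

```text
tcp_pos: [0.5709, -0.3864, 0.0772]
ft_force: [-0.4, 0.1, -1.2]
gripper_width: 0.0604
tcp_pos: [0.5724, -0.387, 0.0754]
ft_force: [0.1, 0.9, -1.3]
tcp_pos: [0.5738, -0.387, 0.0718]
ft_force: [0.8, -0.5, -1.4]
tcp_pos: [0.5747, -0.387, 0.0696]
ft_force: [-0.3, -0.2, -2.1]
to [ 57.71 -38.65   6.77] shift now [-0.11  0.09  0.28] turn [ 0.09  0.17 -0.05] | shift after turn [-0.11  0.09  0.28]
```

```bash

python3 -m inch '[0,0,0.2,0,0,0,0.5,0,0,0,0,0,0,0.5]'|grep -E "tcp|ft"
python3 -m inch '[0,0,0.15,0,0,0,0.5,0,0,0,0,0,0,0.5]'|grep -E "tcp|ft"
python3 -m inch '[0,0,0.15,0,0,0,0.5,0,0,0,0,0,0,0.5]'|grep -E "tcp|ft"
```

```text
tcp_pos: [0.5757, -0.3872, 0.0677]
ft_force: [-0.3, -1.1, -1.2]
tcp_pos: [0.5763, -0.3874, 0.0673]
ft_force: [-9.4, 4.4, 7.0]
tcp_pos: [0.5769, -0.3876, 0.067]
ft_force: [-20.9, 9.8, 19.9]
```

```bash

python3 -m inch '[0,0,-0.1,0,0,0,0.8,0,0,0,0,0,0,0.95,0,0,0,0,0,0,1,0,0,0,0,0,0,1,0,0,-1,0,0,0,1,0,0,-2,0,0,0,1,0,0,-3,0,0,0,1,0,0,-3,0,0,0,1,0,0,-3,0,0,0,1,0,0,0,0,0,0,1]'|grep -E "tcp|gra"
python3 -m inch '[3,0,-3,0,4.8,0,1,3,0,-3,0,4.8,0,1,3,0,-2,0,4.8,0,1,3,0,-2,0,4.8,0,1,3,0,0,0,4.8,0,1,3,0,0,0,4.6,0,1,0,0,0,0,0,0,1]' |grep -E "tcp|clock|ft"
python3 - <<'E'
from h import *
tz=np.array([np.sin(.5),0,-np.cos(.5)])
I={n:imaging.get_image(n)[:,:,::-1] for n in("top","scene")}
for n in(1,2,3):
    k=peg(n,-.004,0)
    for c in("top","scene"):
        try: _,ca,m=blob(I[c],proj(c,k),10);print(n,c,"expected",k*1000,"pix",proj(c,k),"blob",ca,m,"seen",at(c,ca,k[2])*1000)
        except Exception as e: print(e)
for k,p in dict(tinR=[.622,-.0107,.189],tinL=[.632,.0514,.189]).items():
    for c in I: _,ca,m=blob(I[c],proj(c,np.array(p)),8);print(k,c,m,at(c,ca,.189)*1000)
E
```

```text
tcp_pos: [0.5189, -0.3786, 0.1776]
grasp_force: 0.0
clock: 47.13
tcp_pos: [0.3127, -0.3411, 0.2115]
ft_force: [0.1, -0.5, -0.6]
1 top expected [ 561.06 -383.7    97.51] pix [373.64 189.15] blob [373.23 190.42] 247 seen [ 557.02 -382.41   97.51]
1 scene expected [ 561.06 -383.7    97.51] pix [146.46 118.72] blob [146.55 119.39] 249 seen [ 562.39 -382.06   97.51]
2 top expected [ 581.83 -265.52   97.51] pix [336.05 181.92] blob [336.28 182.78] 248 seen [ 579.12 -266.24   97.51]
2 scene expected [ 581.83 -265.52   97.51] pix [172.95 148.87] blob [172.46 149.53] 288 seen [ 584.06 -265.19   97.51]
3 top expected [ 602.6  -147.33   97.51] pix [298.58 174.72] blob [298.58 174.48] 251 seen [ 603.36 -147.33   97.51]
3 scene expected [ 602.6  -147.33   97.51] pix [201.07 180.89] blob [199.83 182.68] 338 seen [ 608.29 -146.54   97.51]
tinR top 47 [614.59 -10.49 189.  ]
tinR scene 76 [619.2  -10.39 189.  ]
tinL top 47 [625.97  50.77 189.  ]
tinL scene 80 [629.91  50.63 189.  ]
```

```bash
python3 -c "
from plant import env
print(env.close_job())"
```

```text
the job is handed in; nothing more can be done
None
```

I handed the job in, with no verdict shown: both tins stand upright on the tray, all three green cups were pushed down onto the pegs until they touched and let go, the cartons were left standing in the rack, and the jug, sugar bowl and purple cup were not touched.

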